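Sort the free and the binding turntable

ROBOT

A 6-joint arm with a two-finger parallel gripper is mounted at the origin on the work surface. World frame = base frame: x ahead of the robot, y to its left, z up, the work surface at z = 0. Lengths are in mm, angles in rad, forces in N, time in s.
With the tool pointing down it reaches from about 350 to 1000 mm from the base axis. Payload 7.1 kg.
Tool frame: the origin (TCP) lies at the very end of the fingers, on their centre line; the grasp point (between the pads) lies 19 mm behind it (grasp_offset is the distance from the TCP to the grasp point, in mm); z points along the fingers, x is the direction in which the jaws open and shut, and the axes are right-handed (so a half turn about z gives the same grasp; the last joint's range is limited). The gripper opens to 85 mm and grips with 20 to 120 N. Pads are 22 mm wide; open, the fingers measure 114 mm over their backs; the gripper's body (76 mm by 85 mm) begins 54 mm behind the grasp point. The pads swing forward as they close: fully open they stand 13 mm farther back than shut.
Start: joints at [-1.284, 0.423, 1.63, -0, 1.089, -0.019], TCP at [188.178, -595.981, 231.319] pointing down, gripper open.
Joint ranges: [-3, 3], [-0.9, 2.11], [0.09, 2.58], [-1.31, 4.45], [0.11, 2.69], [-2.54, 2.54]. Speed limits (rad/s): [2.39, 2.39, 3.01, 3.14, 3.14, 3.14].

INTERFACE

Orientations are given as a unit quaternion [x, y, z, w].
In Python, from workcell import read_state, read_camera, camera_model, finish_job, grasp_offset gives the robot as it stands.
- The arm moves only by the tool drive_tool, never from a script. Its argument "series" is a list of rows, each an object of numbers: "tx", "ty", "tz": the shift along the tool's x, y, z in units of 25 mm (1.0 is 25 mm); "wx", "wy", "wz": the turn, a rotation vector about the tool's x, y, z in units of 6 degrees (1.0 is 6 degrees); "hand": the opening, from -1 (shut) to 1 (fully open), so that 0 is half open. A call has 1 to 10 rows; each row is the pose to reach, as a shift and turn from the pose commanded when the call began, along the tool's axes at that moment; what a row does not reach only later rows make up. A row lasts 1/12 s, in which the tool goes at most 41.7 mm and 7.16 degrees, less where a joint would pass 70% of its speed; a pose out of reach is approached as far as the arm can. A call with a gripper value outside its range is refused whole. The fingers move at their own pace and stop on an object; "grip_force" is the grip in N (left out, the last holds). Time passes only in rows, so rows that repeat a pose let the fingers close. It gives the time, the measured TCP pose, the force and the opening at its end, in the units of the state.
- read_state(): the state, without advancing time (a new reading comes with each control period).
- read_camera(name): name is "scene" or "top"; returns the picture (400x640x3 uint8, red, green, blue); there is no depth.
- camera_model(name): a dict with "fx", "fy", "cx", "cy" (pixels), "extrinsics" (4x4, takes a point from world to camera coordinates). Camera axes: x right, y down, z forward; pixel columns grow to the right and rows downward; lengths in mm; the calibration is good to about 2 mm. A picture is of the moment at which its call begins. camera_model takes no time and is no camera call.
- finish_job(): hands the job in, once; it reports no verdict.
The state is a dict: "time": time; "joints": joint angles; "joint_velocities": joint speeds; "joint_torque": joint torques, N m; "eef_pos": TCP position; "eef_rot": TCP orientation; "ft_force": force on the tool from outside, world axes, zero at the start; "moment": the same for the moment, N m; "grip_width": finger opening in mm.
Only numpy, scipy, OpenCV 4.12 (cv2) and the standard library are available. Lean on these libraries where they do the work, as an engineer would, in place of code of your own. Each camera call takes 0.05 s, during which the arm holds its last target. There are 200 camera calls.

TASK

Two little turntables for revolving bookcases sit in the test board with their blue pegs towards its far side; one runs free, the other drags as it is turned and jams before its peg gets round to the side. With both still in the board, push each wheel round by its peg by a good 10 mm, slowly and gently (never 10 N, and do not pinch the peg), feel how it drags, and turn the free one on until its peg is a quarter turn or more from the middle of the far side, but do not force the one that binds. Then take each turntable by its square steel post and set it down upright, not dropped, near the middle: the free-running one inside the open oak chest with its peg still turned, the binding one in the shallow red tray, leaving the wardrobe, chairs and pin tin undisturbed.

Things in the scene. Friction and masses are not known exactly. Their poses are not given: they have to be found in the camera images.
- board: Fixed wooden test board 120 x 270 x 6 mm with two square nests, 67 x 67 mm inside, centred 75 mm either side of the board's middle along its y; nest walls 7 mm thick, tops 20 mm above the table. Origin: centre of the underside; x across, y along, z up. A turntable stands on the board with its underside 6 mm above the table, its sides parallel to the board's, with 1.5 mm play each side.
- chest: Fixed oak parts chest without dividers, 148 x 148 mm outside, 45 mm high, walls 8 mm, inner floor 8 mm above the table; its lid stands open, leaning outward, on its +y side, 130 mm long. Origin: centre of the underside, z up. A turntable fits in with room all round.
- tray: Fixed shallow red tray, 148 x 148 mm outside, 18 mm high, walls 4 mm, inner floor 4 mm above the table. Origin: centre of the underside, z up.
- unit_k: Loose turntable K, 0.6 to 0.8 kg, looking just like the other. Heights above its underside: square brass foot 64 x 64 mm, 0 to 20; round pale wooden wheel 84 mm across, 21 to 31, turning on the foot's upright axis; square steel post 14 x 14 mm, fixed to the foot, up through the wheel's middle to 69. Origin: centre of the underside; x, y square to foot and post, z up.
- unit_m: Loose turntable M, 0.6 to 0.8 kg, looking just like the other. Heights above its underside: square brass foot 64 x 64 mm, 0 to 20; round pale wooden wheel 84 mm across, 21 to 31, turning on the foot's upright axis; square steel post 14 x 14 mm, fixed to the foot, up through the wheel's middle to 69. Origin: centre of the underside; x, y square to foot and post, z up.
- post_k (a point): Point on the axis of turntable K's steel post, 50 mm above the underside of the foot: the middle of the part of the post that stands clear of the wheel (31 to 69 mm). Axes as the turntable's.
- post_m (a point): Point on the axis of turntable M's steel post, 50 mm above the underside of the foot: the middle of the part of the post that stands clear of the wheel (31 to 69 mm). Axes as the turntable's.
- peg_k: Round blue peg, 10 mm across and 24 mm tall, standing upright near the rim of turntable K's wheel, 34 mm from the wheel's axis and turning with it. Origin: centre of the peg's foot, on the wheel's top face.
- peg_m: Round blue peg, 10 mm across and 24 mm tall, standing upright near the rim of turntable M's wheel, 34 mm from the wheel's axis and turning with it. Origin: centre of the peg's foot, on the wheel's top face.
- wheel_k (a joint): Angle of turntable K's wheel on its foot in rad, positive anticlockwise seen from above; at 0 the peg lies on the foot's +x side, the far side of the board; it starts within 0.7 of that. A free wheel turns without end, needs under 0.5 N at the peg and stays where it is left. A binding one needs over 2 N however slowly it is turned, some 0.13 N more for each mm/s of peg speed, and jams hard at 1.25 either way
- wheel_m (a joint): Angle of turntable M's wheel on its foot in rad, positive anticlockwise seen from above; at 0 the peg lies on the foot's +x side, the far side of the board; it starts within 0.7 of that. A free wheel turns without end, needs under 0.5 N at the peg and stays where it is left. A binding one needs over 2 N however slowly it is turned, some 0.13 N more for each mm/s of peg speed, and jams hard at 1.25 either way
- wardrobe: Loose pale basswood wardrobe carcass lying on its back, 90 x 160 x 48 mm. Bystander. Origin: centre of the underside.
- chair1: Loose walnut chair frame, 40 x 40 x 82 mm. Bystander. Origin: centre of the underside.
- chair2: Loose walnut chair frame, 40 x 40 x 82 mm. Bystander. Origin: centre of the underside.
- tin: Loose round tin of steel pins, 60 mm across, 26 mm high. Bystander. Origin: centre of the underside.
Things that resemble listed ones, but are neither listed nor needed, are in the scene too. What is shaped like the unit_m but green or purple is not meant. Leave any turquoise look-alike of the unit_k alone.

How it is judged (in metres and radians):
On the way:
1. both wheels have been turned by at least 8 mm at the peg, with both turntables still seated in the board ((distance of peg_k from where it was at the start of the episode above 0.008 m or value of joint wheel_k above 3.6 rad or value of joint wheel_k below -3.6 rad) and (distance of peg_m from where it was at the start of the episode above 0.008 m or value of joint wheel_m above 3.6 rad or value of joint wheel_m below -3.6 rad) and z of each of post_k, post_m in the frame of board below 0.0605 m), for 0.2 s.
At the end, for the whole second after the job is handed in: The free turntable, its peg at least 1.45 rad from the foot's far (+x) side (a binding one jams before that), stands in the oak chest and the other in the red tray: each at rest, upright within 0.08 rad, within 4 mm of flat on the floor and 34 mm of the middle along both sides ((((value of joint wheel_k above 1.45 rad or value of joint wheel_k below -1.45 rad) and x of post_k in the frame of chest between -0.034 and 0.034 m and y of post_k in the frame of chest between -0.034 and 0.034 m and z of post_k in the frame of chest below 0.062 m and angle between each of post_k, post_m's own z axis and vertical below 0.08 rad and linear speed of each of unit_k, unit_m below 0.02 m/s and x of post_m in the frame of tray between -0.034 and 0.034 m and y of post_m in the frame of tray between -0.034 and 0.034 m and z of post_m in the frame of tray below 0.058 m) or ((value of joint wheel_m above 1.45 rad or value of joint wheel_m below -1.45 rad) and x of post_m in the frame of chest between -0.034 and 0.034 m and y of post_m in the frame of chest between -0.034 and 0.034 m and z of post_m in the frame of chest below 0.062 m and angle between each of post_m, post_k's own z axis and vertical below 0.08 rad and linear speed of each of unit_m, unit_k below 0.02 m/s and x of post_k in the frame of tray between -0.034 and 0.034 m and y of post_k in the frame of tray between -0.034 and 0.034 m and z of post_k in the frame of tray below 0.058 m))); the robot touches nothing.
It fails at once if a wheel is forced: the fingers load a peg with more than 10 N (contact force between the fingers and peg_k above 10 N or contact force between the fingers and peg_m above 10 N).
It fails at once if a turntable is dropped: it moves faster than 0.5 m/s with no finger on it ((linear speed of unit_k above 0.5 m/s and contact force between the fingers and unit_k below 0.05 N) or (linear speed of unit_m above 0.5 m/s and contact force between the fingers and unit_m below 0.05 N)).
It fails at once if the wardrobe, a chair or the pin tin is moved more than 15 mm (distance of any of wardrobe, chair1, chair2, tin from where it was at the start of the episode above 0.015 m).
It also fails if it takes over 72 s, if anything falls off the work surface, if the arm or the gripper's body presses on something with over 40 N, if the wrist force passes 120 N, or if a joint passes its speed limit or range.

## Working session

There is one attempt and no reset: what is moved stays moved. The work goes in short steps, Python scripts to look and compute and a tool call to move; the robot and the scene stay as the last step left them, time stands still between calls to the robot, and variables do not carry over. Pictures are saved under pics/ and viewed, about 8 in all and at most 12, crops included, and the job is handed in when it is done.

Besides the shell and the picture viewer there is one more tool, called as name(argument=value, ...) on one line, values as JSON. drive_tool: Moves the arm, as the interface text tells. Its arguments: {"type":"object","properties":{"series":{"type":"array"},"grip_force":{"type":"number"}},"required":["series"]}

```bash
mkdir -p pics
cat > h.py <<'E'
import numpy as np, cv2
from workcell import *
def save(name,fn,crop=None,s=1):
    im=read_camera(name); cv2.imwrite('pics/raw_'+fn,im[:,:,::-1])
    return im
def ray(cam,u,v,z):
    m=camera_model(cam);E=np.array(m["extrinsics"]);R,t=E[:3,:3],E[:3,3]
    d=R.T@np.array([(u-m["cx"])/m["fx"],(v-m["cy"])/m["fy"],1]);c=-R.T@t
    return c+d*(z-c[2])/d[2]
def proj(cam,p):
    m=camera_model(cam);E=np.array(m["extrinsics"]);q=E[:3,:3]@np.array(p,float)+E[:3,3]
    return np.array([m["fx"]*q[0]/q[2]+m["cx"],m["fy"]*q[1]/q[2]+m["cy"]])
E
python3 - <<'E'
from h import *
for c in("top","scene"):
    im=save(c,c+"0.png")
    m=camera_model(c);E=np.array(m["extrinsics"]);print(c,m["fx"],-E[:3,:3].T@E[:3,3],E[:3,:3].round(2).tolist())
print(read_state(),grasp_offset if not callable(grasp_offset) else grasp_offset())
E
```

```text
top 431.57291386268656 [ 503.82194389  -26.42052236 1054.3511401 ] [[-0.01, -1.0, -0.03], [-1.0, 0.01, -0.07], [0.07, 0.03, -1.0]]
scene 468.02439817481076 [1136.85314705 -731.43454672  703.31729516] [[0.78, 0.63, 0.02], [0.37, -0.43, -0.82], [-0.51, 0.65, -0.57]]
{'time': 0.1, 'joints': array([-1.28399743e+00,  4.23735367e-01,  1.63059193e+00, -2.41894648e-05,
        1.08861215e+00, -1.90052132e-02]), 'joint_velocities': array([-0.00151108, -0.00250476, -0.0011871 , -0.00196769, -0.00108807,
       -0.00023155]), 'joint_torque': array([-7.67664897e-04, -5.58428192e+01, -2.82445157e+01, -9.54835400e-05,
        2.90874719e-03, -7.59895720e-07]), 'eef_pos': array([ 188.04112639, -595.53495294,  230.65007508]), 'eef_rot': array([ 8.06557561e-01, -5.91155180e-01, -5.41961695e-04, -3.99815800e-04]), 'ft_force': array([0.58117633, 0.0767715 , 0.37110761]), 'moment': array([-0.00133387, -0.02660697,  0.01899078]), 'grip_width': 85.5133278375118} 18.700000000000003
```

View pics/raw_top0.png

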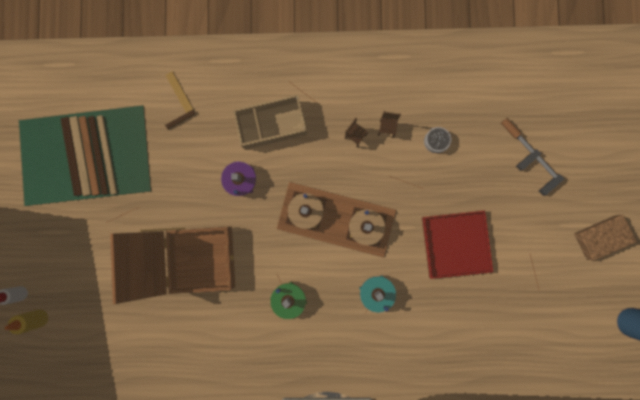

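View pics/raw_scene0.png

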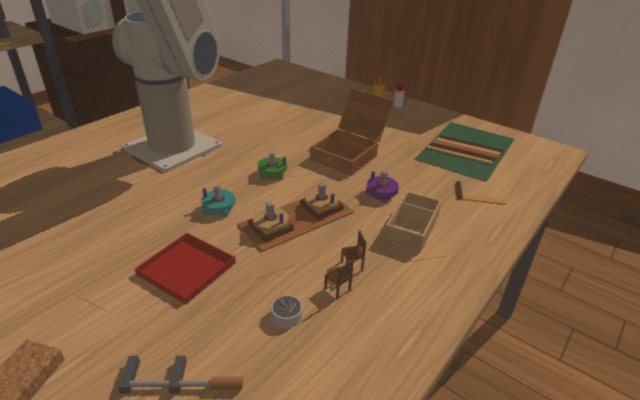

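The top view shows the pale turntables in the board at (305,211) and (368,227), the chest at (200,260) and the tray at (458,244). Possible mix-ups are purple (239,179), green (289,301) and turquoise (378,295). I choose the two pale ones in the board. The scene view agrees, with pale wheels at (321,203) and (270,222).

Run:
```python
from h import *
im=cv2.imread('pics/raw_top0.png')
c=cv2.resize(im[170:270,260:420],None,fx=5,fy=5,interpolation=cv2.INTER_CUBIC);cv2.imwrite('pics/c1.png',c)
hsv=cv2.cvtColor(im,cv2.COLOR_BGR2HSV)
for (u,v) in [(305,211),(368,227)]:
    sub=hsv[v-25:v+25,u-25:u+25]
    m=cv2.inRange(sub,(105,60,30),(135,255,255));n,l,s,ce=cv2.connectedComponentsWithStats(m)
    for i in range(1,n):
        if s[i,4]>3: print('blue',s[i],ce[i]+[u-25,v-25])
    for z in(31,37): print('x')if 0 else None
# tray
m=cv2.inRange(hsv,(0,150,60),(8,255,255))|cv2.inRange(hsv,(172,150,60),(180,255,255))
cs=max(cv2.findContours(m,0,2)[0],key=cv2.contourArea);r=cv2.minAreaRect(cs);print('tray',r)
P=np.array([ray('top',*p,18) for p in cv2.boxPoints(r)]);print(P.round(0)[:,:2].tolist(),P.mean(0))
print(hsv[260,200],hsv[215,250+35],hsv[235,345], hsv[193,330])
```

```text
tray ((457.4692687988281, 244.2388916015625), (61.92585754394531, 63.50321578979492), 83.2901611328125)
[[532.0, -236.0], [548.0, -385.0], [402.0, -397.0], [386.0, -249.0]] [ 467.13025073 -316.67567449   18.        ]
[ 13 133  75] [ 13 134 118] [ 12 132 108] [ 13 129 125]
```

View pics/c1.png

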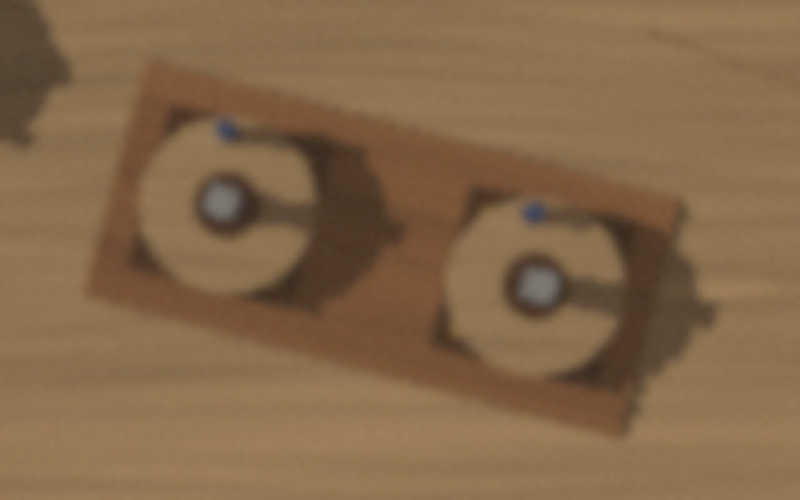

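The crop confirms two pale wheels in the board. Post tops are at crop (223,203) and (538,287), and blue pegs at (228,130) and (535,212), both on the far side.

Run:
```python
from h import *
f=lambda p,z:ray('top',260+(p[0]+.5)/5-.5,170+(p[1]+.5)/5-.5,z)[:2]
B=np.array([f(p,6) for p in [(152,62),(88,292),(622,435),(685,200)]])
print('board',B.round(0).tolist(),B.mean(0)); e=(B[0]-B[1]+B[3]-B[2]);a=np.degrees(np.arctan2(e[1],e[0]));print('yaw',a)
print([np.linalg.norm(B[i]-B[i-1]).round(0) for i in range(4)])
for s,p,w,ws in[('L',(223,203),(228,130),(228,206)),('R',(538,287),(535,212),(536,287))]:
    P=f(p,75);Q=f(w,61);W=f(ws,37);d=Q-P
    print(s,'post',P.round(1),'wheelc',W.round(1),'peg',Q.round(1),'r',np.linalg.norm(d).round(1),'ang rel',np.degrees(np.arctan2(d[1],d[0]))-a)
t=np.radians(a);c=B.mean(0)
for k in(75,-75):print('expected',c+k*np.array([-np.sin(t),np.cos(t)]))
im=cv2.imread('pics/raw_top0.png');cv2.imwrite('pics/c2.png',cv2.resize(im[215:315,100:250],None,fx=5,fy=5,interpolation=cv2.INTER_CUBIC))
```

```text
board [[622.0, 82.0], [510.0, 114.0], [439.0, -144.0], [551.0, -177.0]] [530.71309854 -31.38026427]
yaw -16.0640740679899
[np.float64(268.0), np.float64(116.0), np.float64(267.0), np.float64(117.0)]
L post [549.6  42.5] wheelc [550.   42.8] peg [584.1  40.9] r 34.5 ang rel 13.351666431141265
R post [509.8 -99.7] wheelc [ 510.  -101.7] peg [ 544.3 -100.1] r 34.5 ang rel 15.556710085847536
expected [551.46651096  40.69119938]
expected [ 509.95968613 -103.45172793]
```

View pics/c2.png

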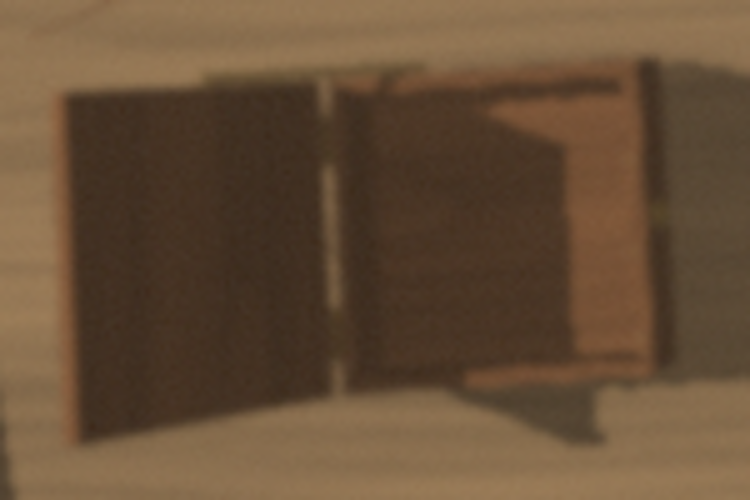

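The chest crop shows rim corners at crop (640,60), (653,375), (345,390) and (330,78), with the lid on the left (+y). I'll work out the chest pose, and start the first approach above the right-hand peg with the fingers shut.

```bash
cat >> h.py <<'E'
from scipy.spatial.transform import Rotation as Ro
def togo(x,y,z,yaw):
    s=read_state();R=Ro.from_quat(s['eef_rot']);p=np.array(s['eef_pos'])
    a=np.radians(yaw);T=Ro.from_matrix(np.array([[np.cos(a),np.sin(a),0],[np.sin(a),-np.cos(a),0],[0,0,-1]]))
    print('t',(R.inv().apply(np.array([x,y,z])-p)/25).round(2),'w',np.degrees((R.inv()*T).as_rotvec()/6).round(2),'yaw now',np.degrees(np.arctan2(*R.as_matrix()[[1,0],0])).round(1),'F',s['ft_force'].round(2),'t=',s['time'],p.round(1))
E
python3 - <<'E'
from h import *
C=np.array([ray('top',100+(a+.5)/5-.5,215+(b+.5)/5-.5,45)[:2] for a,b in[(640,60),(653,375),(345,390),(330,78)]])
print(C.round(0).tolist(),C.mean(0),[np.linalg.norm(C[i]-C[i-1]).round(0) for i in range(4)])
togo(541,-122,150,-9)
E
```

```text
[[515.0, 225.0], [368.0, 219.0], [363.0, 364.0], [508.0, 372.0]] [438.43408736 294.97661776] [np.float64(147.0), np.float64(147.0), np.float64(145.0), np.float64(146.0)]
t [-13.81 -19.17   3.24] w [-1.000e-02  1.000e-02 -1.058e+01] yaw now -72.5 F [0.58 0.08 0.37] t= 0.1 [ 188.  -595.5  230.7]
```

drive_tool(series=[{"tx": -13.8, "ty": -19.2, "tz": 3.2, "wz": -10.6, "hand": -1}, {"tx": -13.8, "ty": -19.2, "tz": 3.2, "wz": -10.6, "hand": -1}, {"tx": -13.8, "ty": -19.2, "tz": 3.2, "wz": -10.6, "hand": -1}, {"tx": -13.8, "ty": -19.2, "tz": 3.2, "wz": -10.6, "hand": -1}, {"tx": -13.8, "ty": -19.2, "tz": 3.2, "wz": -10.6, "hand": -1}, {"tx": -13.8, "ty": -19.2, "tz": 3.2, "wz": -10.6, "hand": -1}, {"tx": -13.8, "ty": -19.2, "tz": 3.2, "wz": -10.6, "hand": -1}, {"tx": -13.8, "ty": -19.2, "tz": 3.2, "wz": -10.6, "hand": -1}, {"tx": -13.8, "ty": -19.2, "tz": 3.2, "wz": -10.6, "hand": -1}, {"tx": -13.8, "ty": -19.2, "tz": 3.2, "wz": -10.6, "hand": -1}])

```text
schema error: expected keys tx, ty, tz, wx, wy, wz, hand
```

```bash
python3 -c "
from h import *
togo(541,-122,150,-9)"
```

```text
t [-13.81 -19.17   3.24] w [-1.000e-02  1.000e-02 -1.058e+01] yaw now -72.5 F [0.58 0.08 0.37] t= 0.1 [ 188.  -595.5  230.7]
```

drive_tool(series=[{"tx": -13.8, "ty": -19.2, "tz": 3.2, "wx": 0, "wy": 0, "wz": -10.6, "hand": -1}, {"tx": -13.8, "ty": -19.2, "tz": 3.2, "wx": 0, "wy": 0, "wz": -10.6, "hand": -1}, {"tx": -13.8, "ty": -19.2, "tz": 3.2, "wx": 0, "wy": 0, "wz": -10.6, "hand": -1}, {"tx": -13.8, "ty": -19.2, "tz": 3.2, "wx": 0, "wy": 0, "wz": -10.6, "hand": -1}, {"tx": -13.8, "ty": -19.2, "tz": 3.2, "wx": 0, "wy": 0, "wz": -10.6, "hand": -1}, {"tx": -13.8, "ty": -19.2, "tz": 3.2, "wx": 0, "wy": 0, "wz": -10.6, "hand": -1}, {"tx": -13.8, "ty": -19.2, "tz": 3.2, "wx": 0, "wy": 0, "wz": -10.6, "hand": -1}, {"tx": -13.8, "ty": -19.2, "tz": 3.2, "wx": 0, "wy": 0, "wz": -10.6, "hand": -1}, {"tx": -13.8, "ty": -19.2, "tz": 3.2, "wx": 0, "wy": 0, "wz": -10.6, "hand": -1}, {"tx": -13.8, "ty": -19.2, "tz": 3.2, "wx": 0, "wy": 0, "wz": -10.6, "hand": -1}])

```text
time: 0.93
eef_pos: [436.0, -263.3, 175.1]
eef_rot: [0.997, -0.075, -0.0, -0.0]
ft_force: [0.2, -1.1, 0.7]
grip_width: -0.1
```

```bash
python3 -c "
from h import *
togo(541,-122,150,-9)"
```

```text
t [ 3.31 -6.22  1.  ] w [-0.    0.    0.08] yaw now -8.5 F [ 0.18 -1.1   0.67] t= 0.9333 [ 436.  -263.3  175.1]
```

drive_tool(series=[{"tx": 3.3, "ty": -6.2, "tz": 1.0, "wx": 0, "wy": 0, "wz": 0, "hand": -1}, {"tx": 3.3, "ty": -6.2, "tz": 1.0, "wx": 0, "wy": 0, "wz": 0, "hand": -1}, {"tx": 3.3, "ty": -6.2, "tz": 1.0, "wx": 0, "wy": 0, "wz": 0, "hand": -1}, {"tx": 3.3, "ty": -6.2, "tz": 1.0, "wx": 0, "wy": 0, "wz": 0, "hand": -1}, {"tx": 3.3, "ty": -6.2, "tz": 1.0, "wx": 0, "wy": 0, "wz": 0, "hand": -1}, {"tx": 3.3, "ty": -6.2, "tz": 1.0, "wx": 0, "wy": 0, "wz": 0, "hand": -1}, {"tx": 3.3, "ty": -6.2, "tz": 1.0, "wx": 0, "wy": 0, "wz": 0, "hand": -1}, {"tx": 3.3, "ty": -6.2, "tz": 1.0, "wx": 0, "wy": 0, "wz": 0, "hand": -1}])

```text
time: 1.6
eef_pos: [540.0, -125.5, 150.3]
eef_rot: [0.997, -0.078, -0.0, 0.0]
ft_force: [-0.2, -0.2, -0.0]
grip_width: -0.3
```

```bash
python3 -c "
from h import *
togo(541,-122,47,-9)"
```

```text
t [ 0.02 -0.15  4.13] w [0.   0.01 0.02] yaw now -8.9 F [-0.17 -0.18 -0.02] t= 1.6 [ 540.  -125.5  150.3]
```

drive_tool(series=[{"tx": 0, "ty": -0.1, "tz": 1.5, "wx": 0, "wy": 0, "wz": 0, "hand": -1}, {"tx": 0, "ty": -0.1, "tz": 2.5, "wx": 0, "wy": 0, "wz": 0, "hand": -1}, {"tx": 0, "ty": -0.1, "tz": 3.2, "wx": 0, "wy": 0, "wz": 0, "hand": -1}, {"tx": 0, "ty": -0.1, "tz": 3.7, "wx": 0, "wy": 0, "wz": 0, "hand": -1}, {"tx": 0, "ty": -0.1, "tz": 4.0, "wx": 0, "wy": 0, "wz": 0, "hand": -1}, {"tx": 0, "ty": -0.1, "tz": 4.1, "wx": 0, "wy": 0, "wz": 0, "hand": -1}, {"tx": 0, "ty": -0.1, "tz": 4.1, "wx": 0, "wy": 0, "wz": 0, "hand": -1}, {"tx": 0, "ty": -0.1, "tz": 4.1, "wx": 0, "wy": 0, "wz": 0, "hand": -1}])

```text
time: 2.27
eef_pos: [541.8, -122.8, 48.8]
eef_rot: [0.997, -0.078, 0.001, 0.0]
ft_force: [0.7, 0.2, -0.4]
grip_width: 0.0
```

Run:
```python
from h import *
togo(541,-122,47,-9)
im=read_camera('top');cv2.imwrite('pics/c3.png',cv2.resize(im[170:270,300:420,::-1],None,fx=5,fy=5,interpolation=cv2.INTER_CUBIC))
im=read_camera('scene');cv2.imwrite('pics/c4.png',cv2.resize(im[170:260,210:350,::-1],None,fx=5,fy=5,interpolation=cv2.INTER_CUBIC))
# arc rows
for k in (1,2):
  for i in range(1,11):
    D=np.radians(k*i);r=34*np.cos(D)+16*np.sin(D)-34;t=34*np.sin(D)-16*np.cos(D)+16
    print(k,i,'tx %.2f ty %.2f wz %.2f'%(r/25,-t/25,-k*i/6))
```

```text
t [-0.04 -0.03  0.07] w [ 0.   -0.01  0.02] yaw now -8.9 F [ 0.69  0.2  -0.41] t= 2.2667 [ 541.8 -122.8   48.8]
1 1 tx 0.01 ty -0.02 wz -0.17
1 2 tx 0.02 ty -0.05 wz -0.33
1 3 tx 0.03 ty -0.07 wz -0.50
1 4 tx 0.04 ty -0.10 wz -0.67
1 5 tx 0.05 ty -0.12 wz -0.83
1 6 tx 0.06 ty -0.15 wz -1.00
1 7 tx 0.07 ty -0.17 wz -1.17
1 8 tx 0.08 ty -0.20 wz -1.33
1 9 tx 0.08 ty -0.22 wz -1.50
1 10 tx 0.09 ty -0.25 wz -1.67
2 1 tx 0.02 ty -0.05 wz -0.33
2 2 tx 0.04 ty -0.10 wz -0.67
2 3 tx 0.06 ty -0.15 wz -1.00
2 4 tx 0.08 ty -0.20 wz -1.33
2 5 tx 0.09 ty -0.25 wz -1.67
2 6 tx 0.10 ty -0.30 wz -2.00
2 7 tx 0.11 ty -0.35 wz -2.33
2 8 tx 0.12 ty -0.40 wz -2.67
2 9 tx 0.13 ty -0.45 wz -3.00
2 10 tx 0.14 ty -0.50 wz -3.33
```

View pics/c4.png

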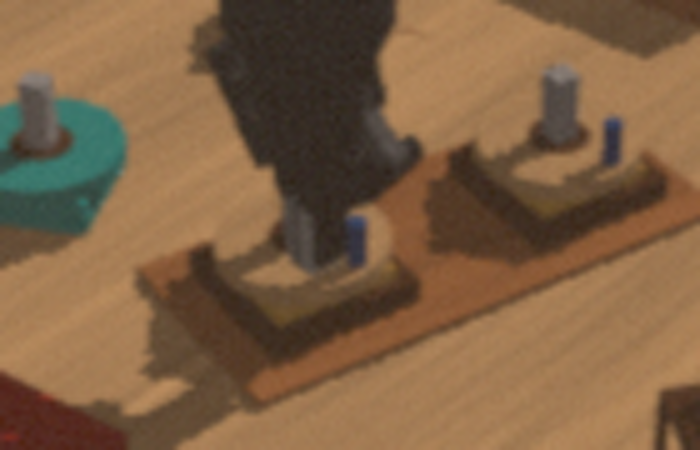

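The view shows the fingertips at crop (315,250), just on the near-left side of the blue peg at (355,240) and above the wheel. Next is a gentle arc push.

drive_tool(series=[{"tx": 0.01, "ty": -0.02, "tz": 0, "wx": 0, "wy": 0, "wz": -0.17, "hand": -1}, {"tx": 0.02, "ty": -0.05, "tz": 0, "wx": 0, "wy": 0, "wz": -0.33, "hand": -1}, {"tx": 0.03, "ty": -0.07, "tz": 0, "wx": 0, "wy": 0, "wz": -0.5, "hand": -1}, {"tx": 0.04, "ty": -0.1, "tz": 0, "wx": 0, "wy": 0, "wz": -0.67, "hand": -1}, {"tx": 0.05, "ty": -0.12, "tz": 0, "wx": 0, "wy": 0, "wz": -0.83, "hand": -1}, {"tx": 0.06, "ty": -0.15, "tz": 0, "wx": 0, "wy": 0, "wz": -1.0, "hand": -1}, {"tx": 0.07, "ty": -0.17, "tz": 0, "wx": 0, "wy": 0, "wz": -1.17, "hand": -1}, {"tx": 0.08, "ty": -0.2, "tz": 0, "wx": 0, "wy": 0, "wz": -1.33, "hand": -1}, {"tx": 0.08, "ty": -0.22, "tz": 0, "wx": 0, "wy": 0, "wz": -1.5, "hand": -1}, {"tx": 0.09, "ty": -0.25, "tz": 0, "wx": 0, "wy": 0, "wz": -1.67, "hand": -1}])

```text
time: 3.2
eef_pos: [544.3, -116.5, 47.9]
eef_rot: [1.0, 0.011, -0.0, -0.0]
ft_force: [0.4, -1.4, -0.1]
grip_width: 0.1
```

drive_tool(series=[{"tx": 0.01, "ty": -0.02, "tz": 0, "wx": 0, "wy": 0, "wz": -0.17, "hand": -1}, {"tx": 0.02, "ty": -0.05, "tz": 0, "wx": 0, "wy": 0, "wz": -0.33, "hand": -1}, {"tx": 0.03, "ty": -0.07, "tz": 0, "wx": 0, "wy": 0, "wz": -0.5, "hand": -1}, {"tx": 0.04, "ty": -0.1, "tz": 0, "wx": 0, "wy": 0, "wz": -0.67, "hand": -1}, {"tx": 0.05, "ty": -0.12, "tz": 0, "wx": 0, "wy": 0, "wz": -0.83, "hand": -1}])

```text
time: 3.62
eef_pos: [545.7, -113.6, 48.0]
eef_rot: [0.999, 0.054, 0.0, 0.0]
ft_force: [0.1, -1.2, -0.7]
grip_width: -0.0
```

drive_tool(series=[{"tx": 0.01, "ty": -0.02, "tz": 0, "wx": 0, "wy": 0, "wz": -0.17, "hand": -1}, {"tx": 0.02, "ty": -0.05, "tz": 0, "wx": 0, "wy": 0, "wz": -0.33, "hand": -1}, {"tx": 0.03, "ty": -0.07, "tz": 0, "wx": 0, "wy": 0, "wz": -0.5, "hand": -1}, {"tx": 0.04, "ty": -0.1, "tz": 0, "wx": 0, "wy": 0, "wz": -0.67, "hand": -1}, {"tx": 0.05, "ty": -0.12, "tz": 0, "wx": 0, "wy": 0, "wz": -0.83, "hand": -1}])

```text
time: 4.03
eef_pos: [546.7, -110.5, 48.0]
eef_rot: [0.995, 0.098, 0.0, 0.0]
ft_force: [0.6, -3.2, -1.6]
grip_width: 0.4
```

drive_tool(series=[{"tx": 0.01, "ty": -0.02, "tz": 0, "wx": 0, "wy": 0, "wz": -0.17, "hand": -1}, {"tx": 0.02, "ty": -0.05, "tz": 0, "wx": 0, "wy": 0, "wz": -0.33, "hand": -1}, {"tx": 0.03, "ty": -0.07, "tz": 0, "wx": 0, "wy": 0, "wz": -0.5, "hand": -1}, {"tx": 0.04, "ty": -0.1, "tz": 0, "wx": 0, "wy": 0, "wz": -0.67, "hand": -1}, {"tx": 0.05, "ty": -0.12, "tz": 0, "wx": 0, "wy": 0, "wz": -0.83, "hand": -1}])

```text
time: 4.45
eef_pos: [547.4, -107.1, 48.0]
eef_rot: [0.99, 0.141, 0.0, 0.0]
ft_force: [2.2, -3.4, -1.2]
grip_width: -0.1
```

drive_tool(series=[{"tx": 0.01, "ty": -0.02, "tz": 0, "wx": 0, "wy": 0, "wz": -0.17, "hand": -1}, {"tx": 0.02, "ty": -0.05, "tz": 0, "wx": 0, "wy": 0, "wz": -0.33, "hand": -1}, {"tx": 0.03, "ty": -0.07, "tz": 0, "wx": 0, "wy": 0, "wz": -0.5, "hand": -1}, {"tx": 0.04, "ty": -0.1, "tz": 0, "wx": 0, "wy": 0, "wz": -0.67, "hand": -1}, {"tx": 0.05, "ty": -0.12, "tz": 0, "wx": 0, "wy": 0, "wz": -0.83, "hand": -1}])

```text
time: 4.87
eef_pos: [547.8, -103.9, 48.0]
eef_rot: [0.983, 0.184, 0.0, 0.0]
ft_force: [3.0, -2.6, -0.5]
grip_width: 0.0
```

Run:
```python
from h import *
im=read_camera('scene');cv2.imwrite('pics/c5.png',cv2.resize(im[170:260,210:350,::-1],None,fx=5,fy=5,interpolation=cv2.INTER_CUBIC))
im=read_camera('scene')
hsv=cv2.cvtColor(im[:,:,::-1].copy(),cv2.COLOR_BGR2HSV)
for f,h in(('0',cv2.cvtColor(cv2.imread('pics/raw_scene0.png'),cv2.COLOR_BGR2HSV)),('now',hsv)):
    m=cv2.inRange(h,(108,80,40),(128,255,255));m[:, :235]=0;m[:170]=0;m[260:]=0;m[:,350:]=0
    n,l,s,c=cv2.connectedComponentsWithStats(m)
    for i in range(1,n):
        if s[i,4]>4:print(f,s[i],ray('scene',c[i][0],c[i][1],49).round(1))
togo(0,0,0,0)
```

```text
t [-18.94 -11.77   1.91] w [-0.   -0.    3.52] yaw now 21.1 F [ 2.7  -1.69 -1.19] t= 4.9667 [ 547.7 -103.8   48. ]
```

View pics/c5.png

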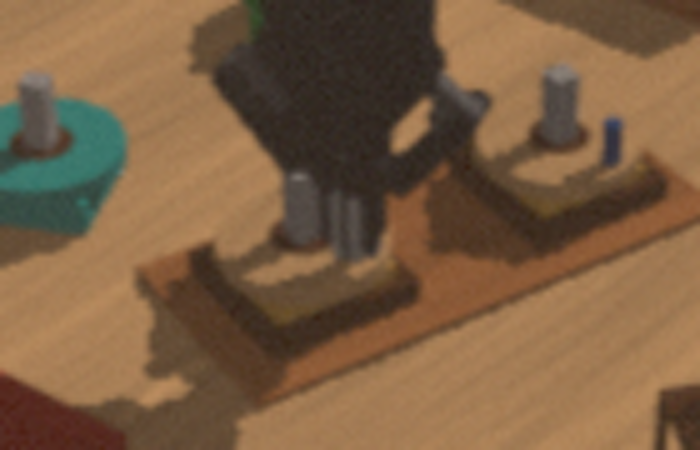

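Run:
```python
from h import *
for n,(w,z) in {'before':((355,240),49),'Lpeg':((612,142),49)}.items():
    print(n,ray('scene',210+w[0]/5,170+w[1]/5,z).round(1))
im=cv2.cvtColor(cv2.imread('pics/c4.png'),cv2.COLOR_BGR2HSV);print(im[240,355],im[142,612])
for f in('c4','c5'):
    h=cv2.cvtColor(cv2.imread(f'pics/{f}.png'),cv2.COLOR_BGR2HSV);m=cv2.inRange(h,(110,100,40),(130,255,255))
    n,l,s,c=cv2.connectedComponentsWithStats(m)
    for i in range(1,n):
        if s[i,4]>100:print(f,s[i],ray('scene',210+c[i][0]/5,170+c[i][1]/5,49).round(1))
```

```text
before [545.9 -98.9  49. ]
Lpeg [587.7  42.6  49. ]
[125  52  64] [125  49  63]
```

The peg is now hidden behind the finger at crop (375,235) and the wheel moved about 12 mm at a steady 3.5 N or so, which suggests it binds. Next I back off, rise and go to the left one.

drive_tool(series=[{"tx": 0, "ty": 0.2, "tz": 0, "wx": 0, "wy": 0, "wz": 0, "hand": -1}, {"tx": 0, "ty": 0.2, "tz": -1, "wx": 0, "wy": 0, "wz": 0, "hand": -1}, {"tx": 0, "ty": 0.2, "tz": -2.2, "wx": 0, "wy": 0, "wz": 0, "hand": -1}, {"tx": 0, "ty": 0.2, "tz": -2.8, "wx": 0, "wy": 0, "wz": 0, "hand": -1}, {"tx": 0, "ty": 0.2, "tz": -2.8, "wx": 0, "wy": 0, "wz": 0, "hand": -1}])

```text
time: 5.38
eef_pos: [550.5, -108.9, 120.9]
eef_rot: [0.983, 0.183, 0.002, 0.001]
ft_force: [1.3, 0.0, -0.0]
grip_width: -0.0
```

Run:
```python
from h import *
togo(580,20,118,-11)
```

```text
t [ 2.95 -4.39  0.12] w [ 0.01 -0.03  5.34] yaw now 21.0 F [ 1.28  0.01 -0.01] t= 5.3833 [ 550.5 -108.9  120.9]
```

drive_tool(series=[{"tx": 1, "ty": -1.5, "tz": 0, "wx": 0, "wy": 0, "wz": 1.0, "hand": -1}, {"tx": 2, "ty": -3, "tz": 0, "wx": 0, "wy": 0, "wz": 2.0, "hand": -1}, {"tx": 2.95, "ty": -4.4, "tz": 0.1, "wx": 0, "wy": 0, "wz": 3.0, "hand": -1}, {"tx": 2.95, "ty": -4.4, "tz": 0.1, "wx": 0, "wy": 0, "wz": 4.0, "hand": -1}, {"tx": 2.95, "ty": -4.4, "tz": 0.1, "wx": 0, "wy": 0, "wz": 5.0, "hand": -1}, {"tx": 2.95, "ty": -4.4, "tz": 0.1, "wx": 0, "wy": 0, "wz": 5.3, "hand": -1}, {"tx": 2.95, "ty": -4.4, "tz": 0.1, "wx": 0, "wy": 0, "wz": 5.3, "hand": -1}])

```text
time: 5.97
eef_pos: [577.2, 21.0, 114.2]
eef_rot: [0.996, -0.094, -0.002, 0.0]
ft_force: [-0.1, -0.7, -0.1]
grip_width: -0.0
```

Run:
```python
from h import *
togo(580,20,48,-11)
for f,im in(('0',cv2.imread('pics/raw_scene0.png')),('now',read_camera('scene')[:,:,::-1].copy())):
    h=cv2.cvtColor(im,cv2.COLOR_BGR2HSV);m=cv2.inRange(h,(112,35,30),(132,255,255));m[:,:240]=0;m[:180]=0;m[255:]=0;m[:,340:]=0
    n,l,s,c=cv2.connectedComponentsWithStats(m)
    for i in range(1,n):
        if s[i,4]>4:print(f,s[i],ray('scene',c[i][0],c[i][1],49).round(1))
```

```text
t [0.13 0.02 2.65] w [0.   0.03 0.04] yaw now -10.8 F [-0.06 -0.72 -0.15] t= 5.9667 [577.2  21.  114.2]
0 [332 194   2   5   7] [580.   52.2  49. ]
0 [280 214   3   2   5] [536.2 -89.   49. ]
now [332 194   2   6   8] [581.1  50.7  49. ]
```

drive_tool(series=[{"tx": 0.1, "ty": 0, "tz": 1.0, "wx": 0, "wy": 0, "wz": 0, "hand": -1}, {"tx": 0.1, "ty": 0, "tz": 1.8, "wx": 0, "wy": 0, "wz": 0, "hand": -1}, {"tx": 0.1, "ty": 0, "tz": 2.3, "wx": 0, "wy": 0, "wz": 0, "hand": -1}, {"tx": 0.1, "ty": 0, "tz": 2.55, "wx": 0, "wy": 0, "wz": 0, "hand": -1}, {"tx": 0.1, "ty": 0, "tz": 2.65, "wx": 0, "wy": 0, "wz": 0, "hand": -1}, {"tx": 0.1, "ty": 0, "tz": 2.65, "wx": 0, "wy": 0, "wz": 0, "hand": -1}, {"tx": 0.1, "ty": 0, "tz": 2.65, "wx": 0, "wy": 0, "wz": 0, "hand": -1}])

```text
time: 6.6
eef_pos: [581.5, 20.0, 49.7]
eef_rot: [0.996, -0.094, 0.0, -0.0]
ft_force: [0.3, 0.8, 0.1]
grip_width: 0.0
```

Run:
```python
from h import *
togo(580,20,48,-11)
im=read_camera('scene');cv2.imwrite('pics/c6.png',cv2.resize(im[170:260,210:350,::-1],None,fx=5,fy=5,interpolation=cv2.INTER_CUBIC))
```

```text
t [-0.06  0.01  0.07] w [-0.   -0.01  0.04] yaw now -10.7 F [0.31 0.75 0.08] t= 6.6 [581.5  20.   49.7]
```

View pics/c6.png

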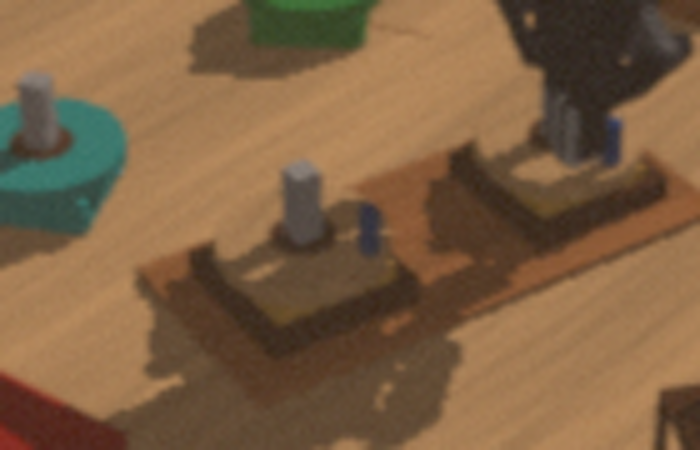

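The right peg is now at crop (370,228), where it stood at about (355,240). The finger is beside the left peg at (612,142).

Run:
```python
from h import *
for w in((355,241),(370,229)): print(ray('scene',210+w[0]/5,170+w[1]/5,49).round(1))
for a in (-.5,10,15,20,25): 
    p=[510+34*np.cos(np.radians(a)),-101+34*np.sin(np.radians(a)),49];q=proj('scene',p);print(a,((q-[210,170])*5).round(0))
```

```text
[546.4 -99.5  49. ]
[545.5 -88.1  49. ]
-0.5 [348. 241.]
10 [357. 234.]
15 [360. 231.]
20 [363. 227.]
25 [365. 224.]
```

drive_tool(series=[{"tx": 0.01, "ty": -0.02, "tz": 0, "wx": 0, "wy": 0, "wz": -0.17, "hand": -1}, {"tx": 0.02, "ty": -0.05, "tz": 0, "wx": 0, "wy": 0, "wz": -0.33, "hand": -1}, {"tx": 0.03, "ty": -0.07, "tz": 0, "wx": 0, "wy": 0, "wz": -0.5, "hand": -1}, {"tx": 0.04, "ty": -0.1, "tz": 0, "wx": 0, "wy": 0, "wz": -0.67, "hand": -1}, {"tx": 0.05, "ty": -0.12, "tz": 0, "wx": 0, "wy": 0, "wz": -0.83, "hand": -1}, {"tx": 0.06, "ty": -0.15, "tz": 0, "wx": 0, "wy": 0, "wz": -1.0, "hand": -1}, {"tx": 0.07, "ty": -0.17, "tz": 0, "wx": 0, "wy": 0, "wz": -1.17, "hand": -1}, {"tx": 0.08, "ty": -0.2, "tz": 0, "wx": 0, "wy": 0, "wz": -1.33, "hand": -1}, {"tx": 0.08, "ty": -0.22, "tz": 0, "wx": 0, "wy": 0, "wz": -1.5, "hand": -1}, {"tx": 0.09, "ty": -0.25, "tz": 0, "wx": 0, "wy": 0, "wz": -1.67, "hand": -1}])

```text
time: 7.48
eef_pos: [584.3, 25.8, 49.1]
eef_rot: [1.0, -0.005, -0.0, -0.0]
ft_force: [-0.2, -0.9, 0.6]
grip_width: 0.1
```

drive_tool(series=[{"tx": 0.01, "ty": -0.02, "tz": 0, "wx": 0, "wy": 0, "wz": -0.17, "hand": -1}, {"tx": 0.02, "ty": -0.05, "tz": 0, "wx": 0, "wy": 0, "wz": -0.33, "hand": -1}, {"tx": 0.03, "ty": -0.07, "tz": 0, "wx": 0, "wy": 0, "wz": -0.5, "hand": -1}, {"tx": 0.04, "ty": -0.1, "tz": 0, "wx": 0, "wy": 0, "wz": -0.67, "hand": -1}, {"tx": 0.05, "ty": -0.12, "tz": 0, "wx": 0, "wy": 0, "wz": -0.83, "hand": -1}])

```text
time: 7.9
eef_pos: [585.7, 28.8, 49.2]
eef_rot: [0.999, 0.038, -0.0, -0.0]
ft_force: [0.4, -0.0, -0.1]
grip_width: 0.3
```

drive_tool(series=[{"tx": 0.01, "ty": -0.02, "tz": 0, "wx": 0, "wy": 0, "wz": -0.17, "hand": -1}, {"tx": 0.02, "ty": -0.05, "tz": 0, "wx": 0, "wy": 0, "wz": -0.33, "hand": -1}, {"tx": 0.03, "ty": -0.07, "tz": 0, "wx": 0, "wy": 0, "wz": -0.5, "hand": -1}, {"tx": 0.04, "ty": -0.1, "tz": 0, "wx": 0, "wy": 0, "wz": -0.67, "hand": -1}, {"tx": 0.05, "ty": -0.12, "tz": 0, "wx": 0, "wy": 0, "wz": -0.83, "hand": -1}])

```text
time: 8.32
eef_pos: [586.8, 31.9, 49.2]
eef_rot: [0.997, 0.081, 0.0, -0.0]
ft_force: [0.9, 0.0, -0.1]
grip_width: 0.4
```

drive_tool(series=[{"tx": 0.01, "ty": -0.02, "tz": 0, "wx": 0, "wy": 0, "wz": -0.17, "hand": -1}, {"tx": 0.02, "ty": -0.05, "tz": 0, "wx": 0, "wy": 0, "wz": -0.33, "hand": -1}, {"tx": 0.03, "ty": -0.07, "tz": 0, "wx": 0, "wy": 0, "wz": -0.5, "hand": -1}, {"tx": 0.04, "ty": -0.1, "tz": 0, "wx": 0, "wy": 0, "wz": -0.67, "hand": -1}, {"tx": 0.05, "ty": -0.12, "tz": 0, "wx": 0, "wy": 0, "wz": -0.83, "hand": -1}])

```text
time: 8.73
eef_pos: [587.5, 35.1, 49.2]
eef_rot: [0.992, 0.125, -0.0, -0.0]
ft_force: [0.6, -0.0, 0.6]
grip_width: 0.2
```

drive_tool(series=[{"tx": 0.01, "ty": -0.02, "tz": 0, "wx": 0, "wy": 0, "wz": -0.17, "hand": -1}, {"tx": 0.02, "ty": -0.05, "tz": 0, "wx": 0, "wy": 0, "wz": -0.33, "hand": -1}, {"tx": 0.03, "ty": -0.07, "tz": 0, "wx": 0, "wy": 0, "wz": -0.5, "hand": -1}, {"tx": 0.04, "ty": -0.1, "tz": 0, "wx": 0, "wy": 0, "wz": -0.67, "hand": -1}, {"tx": 0.05, "ty": -0.12, "tz": 0, "wx": 0, "wy": 0, "wz": -0.83, "hand": -1}])

```text
time: 9.15
eef_pos: [587.9, 38.3, 49.2]
eef_rot: [0.986, 0.168, -0.0, -0.0]
ft_force: [0.8, 0.2, 0.2]
grip_width: -0.5
```

The left one shows no measurable drag, so it is the free wheel. I'll turn it on by about 70°.

drive_tool(series=[{"tx": 0.02, "ty": -0.05, "tz": 0, "wx": 0, "wy": 0, "wz": -0.33, "hand": -1}, {"tx": 0.04, "ty": -0.1, "tz": 0, "wx": 0, "wy": 0, "wz": -0.67, "hand": -1}, {"tx": 0.06, "ty": -0.15, "tz": 0, "wx": 0, "wy": 0, "wz": -1.0, "hand": -1}, {"tx": 0.08, "ty": -0.2, "tz": 0, "wx": 0, "wy": 0, "wz": -1.33, "hand": -1}, {"tx": 0.09, "ty": -0.25, "tz": 0, "wx": 0, "wy": 0, "wz": -1.67, "hand": -1}, {"tx": 0.1, "ty": -0.3, "tz": 0, "wx": 0, "wy": 0, "wz": -2.0, "hand": -1}, {"tx": 0.11, "ty": -0.35, "tz": 0, "wx": 0, "wy": 0, "wz": -2.33, "hand": -1}, {"tx": 0.12, "ty": -0.4, "tz": 0, "wx": 0, "wy": 0, "wz": -2.67, "hand": -1}, {"tx": 0.13, "ty": -0.45, "tz": 0, "wx": 0, "wy": 0, "wz": -3.0, "hand": -1}, {"tx": 0.14, "ty": -0.5, "tz": 0, "wx": 0, "wy": 0, "wz": -3.33, "hand": -1}])

```text
time: 9.98
eef_pos: [587.1, 51.3, 49.2]
eef_rot: [0.942, 0.337, -0.0, -0.0]
ft_force: [-0.3, -0.2, 0.5]
grip_width: 0.2
```

drive_tool(series=[{"tx": 0.02, "ty": -0.05, "tz": 0, "wx": 0, "wy": 0, "wz": -0.33, "hand": -1}, {"tx": 0.04, "ty": -0.1, "tz": 0, "wx": 0, "wy": 0, "wz": -0.67, "hand": -1}, {"tx": 0.06, "ty": -0.15, "tz": 0, "wx": 0, "wy": 0, "wz": -1.0, "hand": -1}, {"tx": 0.08, "ty": -0.2, "tz": 0, "wx": 0, "wy": 0, "wz": -1.33, "hand": -1}, {"tx": 0.09, "ty": -0.25, "tz": 0, "wx": 0, "wy": 0, "wz": -1.67, "hand": -1}, {"tx": 0.1, "ty": -0.3, "tz": 0, "wx": 0, "wy": 0, "wz": -2.0, "hand": -1}, {"tx": 0.11, "ty": -0.35, "tz": 0, "wx": 0, "wy": 0, "wz": -2.33, "hand": -1}, {"tx": 0.12, "ty": -0.4, "tz": 0, "wx": 0, "wy": 0, "wz": -2.67, "hand": -1}, {"tx": 0.13, "ty": -0.45, "tz": 0, "wx": 0, "wy": 0, "wz": -3.0, "hand": -1}, {"tx": 0.14, "ty": -0.5, "tz": 0, "wx": 0, "wy": 0, "wz": -3.33, "hand": -1}])

```text
time: 10.82
eef_pos: [581.9, 63.2, 49.2]
eef_rot: [0.869, 0.495, -0.0, -0.0]
ft_force: [-0.4, 0.2, -0.1]
grip_width: 0.1
```

Run:
```python
from h import *
s=read_state();a=np.radians(59.3)
print('ideal c',np.array([550,42.3])+[34*np.cos(a)+16*np.sin(a),34*np.sin(a)-16*np.cos(a)])
togo(0,0,0,0)
```

```text
ideal c [581.11609555  63.36629055]
t [-14.05 -18.73   1.97] w [-0.    0.    9.89] yaw now 59.3 F [-0.44  0.21 -0.06] t= 10.8167 [581.9  63.2  49.2]
```

Tracking is right on the arc. 30° more (20 + 10).

drive_tool(series=[{"tx": 0.02, "ty": -0.05, "tz": 0, "wx": 0, "wy": 0, "wz": -0.33, "hand": -1}, {"tx": 0.04, "ty": -0.1, "tz": 0, "wx": 0, "wy": 0, "wz": -0.67, "hand": -1}, {"tx": 0.06, "ty": -0.15, "tz": 0, "wx": 0, "wy": 0, "wz": -1.0, "hand": -1}, {"tx": 0.08, "ty": -0.2, "tz": 0, "wx": 0, "wy": 0, "wz": -1.33, "hand": -1}, {"tx": 0.09, "ty": -0.25, "tz": 0, "wx": 0, "wy": 0, "wz": -1.67, "hand": -1}, {"tx": 0.1, "ty": -0.3, "tz": 0, "wx": 0, "wy": 0, "wz": -2.0, "hand": -1}, {"tx": 0.11, "ty": -0.35, "tz": 0, "wx": 0, "wy": 0, "wz": -2.33, "hand": -1}, {"tx": 0.12, "ty": -0.4, "tz": 0, "wx": 0, "wy": 0, "wz": -2.67, "hand": -1}, {"tx": 0.13, "ty": -0.45, "tz": 0, "wx": 0, "wy": 0, "wz": -3.0, "hand": -1}, {"tx": 0.14, "ty": -0.5, "tz": 0, "wx": 0, "wy": 0, "wz": -3.33, "hand": -1}])

```text
time: 11.65
eef_pos: [573.0, 72.5, 49.2]
eef_rot: [0.77, 0.638, 0.0, 0.0]
ft_force: [0.7, -0.3, -0.1]
grip_width: -0.1
```

drive_tool(series=[{"tx": 0.02, "ty": -0.05, "tz": 0, "wx": 0, "wy": 0, "wz": -0.33, "hand": -1}, {"tx": 0.04, "ty": -0.1, "tz": 0, "wx": 0, "wy": 0, "wz": -0.67, "hand": -1}, {"tx": 0.06, "ty": -0.15, "tz": 0, "wx": 0, "wy": 0, "wz": -1.0, "hand": -1}, {"tx": 0.08, "ty": -0.2, "tz": 0, "wx": 0, "wy": 0, "wz": -1.33, "hand": -1}, {"tx": 0.09, "ty": -0.25, "tz": 0, "wx": 0, "wy": 0, "wz": -1.67, "hand": -1}, {"tx": 0.1, "ty": -0.3, "tz": 0, "wx": 0, "wy": 0, "wz": -2.0, "hand": -1}])

```text
time: 12.15
eef_pos: [566.1, 76.4, 49.2]
eef_rot: [0.699, 0.715, 0.0, -0.0]
ft_force: [0.5, -0.3, -0.0]
grip_width: 0.2
```

drive_tool(series=[{"tx": 0, "ty": 0.2, "tz": 0, "wx": 0, "wy": 0, "wz": 0, "hand": -1}, {"tx": 0, "ty": 0.2, "tz": -1, "wx": 0, "wy": 0, "wz": 0, "hand": -1}, {"tx": 0, "ty": 0.2, "tz": -2.2, "wx": 0, "wy": 0, "wz": 0, "hand": -1}, {"tx": 0, "ty": 0.2, "tz": -2.8, "wx": 0, "wy": 0, "wz": 0, "hand": -1}, {"tx": 0, "ty": 0.2, "tz": -2.8, "wx": 0, "wy": 0, "wz": 0, "hand": -1}])

```text
time: 12.57
eef_pos: [574.0, 76.7, 122.8]
eef_rot: [0.7, 0.714, 0.003, 0.002]
ft_force: [0.5, 0.1, 0.2]
grip_width: 0.1
```

Run:
```python
from h import *
togo(550,42.3,120,-16)
togo(550,42.3,120,74)
im=read_camera('scene');cv2.imwrite('pics/c7.png',cv2.resize(im[170:260,210:350,::-1],None,fx=5,fy=5,interpolation=cv2.INTER_CUBIC))
for a in (60,70,80,90): print(a,((proj('scene',[550+34*np.cos(np.radians(a)),42.3+34*np.sin(np.radians(a)),61])-[210,170])*5).round(0))
```

```text
t [-1.36 -0.99  0.11] w [ 0.04 -0.06 17.85] yaw now 91.1 F [0.55 0.07 0.18] t= 12.5667 [574.   76.7 122.8]
t [-1.36 -0.99  0.11] w [ 0.06 -0.01  2.85] yaw now 91.1 F [0.55 0.07 0.18] t= 12.5667 [574.   76.7 122.8]
60 [615.  82.]
70 [610.  76.]
80 [603.  71.]
90 [594.  66.]
```

View pics/c7.png

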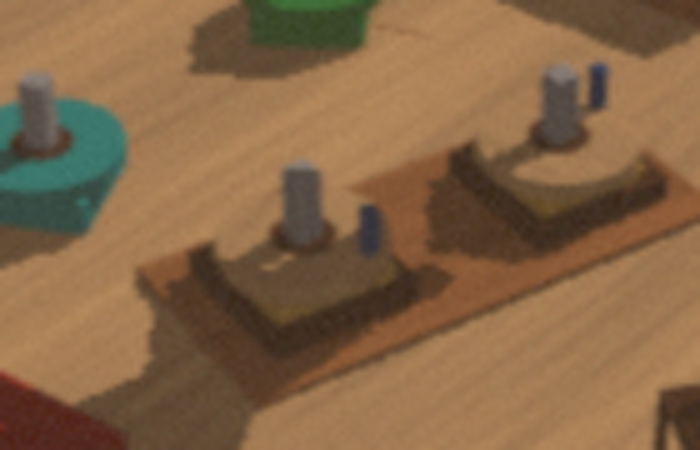

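The left peg has gone round to crop (598,66), about 88° in the world frame, or joint ≈1.8 rad. The right one is at (370,228). Next I grasp the left post, with the jaws along the foot's x.

drive_tool(series=[{"tx": -0.7, "ty": -0.5, "tz": -0.2, "wx": 0, "wy": 0, "wz": 1.1, "hand": 0.2}, {"tx": -1.36, "ty": -1, "tz": -0.2, "wx": 0, "wy": 0, "wz": 2.2, "hand": 0.2}, {"tx": -1.36, "ty": -1, "tz": -0.2, "wx": 0, "wy": 0, "wz": 3.3, "hand": 0.2}, {"tx": -1.36, "ty": -1, "tz": -0.2, "wx": 0, "wy": 0, "wz": 4.4, "hand": 0.2}, {"tx": -1.36, "ty": -1, "tz": -0.2, "wx": 0, "wy": 0, "wz": 5.5, "hand": 0.2}, {"tx": -1.36, "ty": -1, "tz": -0.2, "wx": 0, "wy": 0, "wz": 6.6, "hand": 0.2}, {"tx": -1.36, "ty": -1, "tz": -0.2, "wx": 0, "wy": 0, "wz": 7.7, "hand": 0.2}, {"tx": -1.36, "ty": -1, "tz": -0.2, "wx": 0, "wy": 0, "wz": 8.8, "hand": 0.2}, {"tx": -1.36, "ty": -1, "tz": -0.2, "wx": 0, "wy": 0, "wz": 9.9, "hand": 0.2}, {"tx": -1.36, "ty": -1, "tz": -0.2, "wx": 0, "wy": 0, "wz": 11, "hand": 0.2}])

```text
time: 13.45
eef_pos: [546.1, 41.9, 122.8]
eef_rot: [0.977, 0.215, -0.001, -0.0]
ft_force: [0.4, -0.5, 0.4]
grip_width: 51.4
```

drive_tool(series=[{"tx": 0, "ty": 0, "tz": 0, "wx": 0, "wy": 0, "wz": 1.1, "hand": 0.2}, {"tx": 0, "ty": 0, "tz": 0, "wx": 0, "wy": 0, "wz": 2.2, "hand": 0.2}, {"tx": 0, "ty": 0, "tz": 0, "wx": 0, "wy": 0, "wz": 3.3, "hand": 0.2}, {"tx": 0, "ty": 0, "tz": 0, "wx": 0, "wy": 0, "wz": 4.4, "hand": 0.2}, {"tx": 0, "ty": 0, "tz": 0, "wx": 0, "wy": 0, "wz": 5.5, "hand": 0.2}, {"tx": 0, "ty": 0, "tz": 0, "wx": 0, "wy": 0, "wz": 6.6, "hand": 0.2}, {"tx": 0, "ty": 0, "tz": 0, "wx": 0, "wy": 0, "wz": 6.8, "hand": 0.2}, {"tx": 0, "ty": 0, "tz": 0, "wx": 0, "wy": 0, "wz": 6.8, "hand": 0.2}])

```text
time: 14.12
eef_pos: [546.3, 41.9, 123.2]
eef_rot: [0.991, -0.135, -0.001, 0.0]
ft_force: [0.3, -0.2, -0.2]
grip_width: 51.1
```

Run:
```python
from h import *
togo(550,42.3,42,-16);print(read_state()['grip_width'])
```

```text
t [ 0.14 -0.06  3.25] w [0.   0.01 0.07] yaw now -15.6 F [ 0.29 -0.23 -0.2 ] t= 14.1167 [546.3  41.9 123.2]
51.11780678816752
```

drive_tool(series=[{"tx": 0.14, "ty": -0.05, "tz": 0.8, "wx": 0, "wy": 0, "wz": 0, "hand": 0.2}, {"tx": 0.14, "ty": -0.05, "tz": 1.6, "wx": 0, "wy": 0, "wz": 0, "hand": 0.2}, {"tx": 0.14, "ty": -0.05, "tz": 2.3, "wx": 0, "wy": 0, "wz": 0, "hand": 0.2}, {"tx": 0.14, "ty": -0.05, "tz": 2.8, "wx": 0, "wy": 0, "wz": 0, "hand": 0.2}, {"tx": 0.14, "ty": -0.05, "tz": 3.1, "wx": 0, "wy": 0, "wz": 0, "hand": 0.2}, {"tx": 0.14, "ty": -0.05, "tz": 3.2, "wx": 0, "wy": 0, "wz": 0, "hand": 0.2}, {"tx": 0.14, "ty": -0.05, "tz": 3.2, "wx": 0, "wy": 0, "wz": 0, "hand": 0.2}])

```text
time: 14.7
eef_pos: [550.3, 42.2, 43.7]
eef_rot: [0.991, -0.136, -0.0, 0.0]
ft_force: [-0.0, 0.4, -0.2]
grip_width: 51.1
```

drive_tool(series=[{"tx": 0, "ty": 0, "tz": 0, "wx": 0, "wy": 0, "wz": 0, "hand": -0.3}, {"tx": 0, "ty": 0, "tz": 0, "wx": 0, "wy": 0, "wz": 0, "hand": -0.5}, {"tx": 0, "ty": 0, "tz": 0, "wx": 0, "wy": 0, "wz": 0, "hand": -0.6}, {"tx": 0, "ty": 0, "tz": 0, "wx": 0, "wy": 0, "wz": 0, "hand": -1}, {"tx": 0, "ty": 0, "tz": 0, "wx": 0, "wy": 0, "wz": 0, "hand": -1}, {"tx": 0, "ty": 0, "tz": 0, "wx": 0, "wy": 0, "wz": 0, "hand": -1}, {"tx": 0, "ty": 0, "tz": 0, "wx": 0, "wy": 0, "wz": 0, "hand": -1}], grip_force=60)

```text
time: 15.28
eef_pos: [551.2, 42.2, 45.2]
eef_rot: [0.991, -0.136, 0.001, -0.0]
ft_force: [-0.4, 0.8, 6.0]
grip_width: 13.2
```

drive_tool(series=[{"tx": 0, "ty": 0, "tz": -0.2, "wx": 0, "wy": 0, "wz": 0, "hand": -1}, {"tx": 0, "ty": 0, "tz": -0.4, "wx": 0, "wy": 0, "wz": 0, "hand": -1}, {"tx": 0, "ty": 0, "tz": -0.7, "wx": 0, "wy": 0, "wz": 0, "hand": -1}, {"tx": 0, "ty": 0, "tz": -1.1, "wx": 0, "wy": 0, "wz": 0, "hand": -1}, {"tx": 0, "ty": 0, "tz": -1.6, "wx": 0, "wy": 0, "wz": 0, "hand": -1}, {"tx": 0, "ty": 0, "tz": -2.3, "wx": 0, "wy": 0, "wz": 0, "hand": -1}, {"tx": 0, "ty": 0, "tz": -3.0, "wx": 0, "wy": 0, "wz": 0, "hand": -1}, {"tx": 0, "ty": 0, "tz": -3.7, "wx": 0, "wy": 0, "wz": 0, "hand": -1}, {"tx": 0, "ty": 0, "tz": -4.3, "wx": 0, "wy": 0, "wz": 0, "hand": -1}, {"tx": 0, "ty": 0, "tz": -4.5, "wx": 0, "wy": 0, "wz": 0, "hand": -1}])

```text
time: 16.12
eef_pos: [551.8, 42.3, 160.0]
eef_rot: [0.991, -0.136, 0.002, -0.0]
ft_force: [0.1, -1.3, -6.8]
grip_width: 12.8
```

Run:
```python
from h import *
togo(438.4,294,155,-16);print(read_state()['grip_width'])
```

```text
t [-7.09 -8.47  0.18] w [-0.01 -0.04  0.06] yaw now -15.7 F [ 0.12 -1.31 -6.81] t= 16.1167 [551.8  42.3 160. ]
12.838030623385508
```

drive_tool(series=[{"tx": -0.3, "ty": -0.4, "tz": 0, "wx": 0, "wy": 0, "wz": 0, "hand": -1}, {"tx": -1.0, "ty": -1.2, "tz": 0, "wx": 0, "wy": 0, "wz": 0, "hand": -1}, {"tx": -1.9, "ty": -2.3, "tz": 0, "wx": 0, "wy": 0, "wz": 0, "hand": -1}, {"tx": -2.8, "ty": -3.4, "tz": 0, "wx": 0, "wy": 0, "wz": 0, "hand": -1}, {"tx": -3.7, "ty": -4.4, "tz": 0, "wx": 0, "wy": 0, "wz": 0, "hand": -1}, {"tx": -4.6, "ty": -5.5, "tz": 0, "wx": 0, "wy": 0, "wz": 0, "hand": -1}, {"tx": -5.5, "ty": -6.6, "tz": 0, "wx": 0, "wy": 0, "wz": 0, "hand": -1}, {"tx": -6.3, "ty": -7.5, "tz": 0, "wx": 0, "wy": 0, "wz": 0, "hand": -1}, {"tx": -6.9, "ty": -8.2, "tz": 0, "wx": 0, "wy": 0, "wz": 0, "hand": -1}, {"tx": -7.1, "ty": -8.5, "tz": 0, "wx": 0, "wy": 0, "wz": 0, "hand": -1}])

```text
time: 16.95
eef_pos: [434.4, 297.2, 156.1]
eef_rot: [0.991, -0.135, -0.001, 0.0]
ft_force: [-0.1, -0.7, -5.7]
grip_width: 12.8
```

Run:
```python
from h import *
im=read_camera('scene')
cv2.imwrite('pics/c8.png',cv2.resize(im[60:200,250:420,::-1],None,fx=4,fy=4,interpolation=cv2.INTER_CUBIC))
togo(438.4,294,60,-16);print(read_state()['grip_width'])
```

```text
t [0.17 0.1  3.85] w [-0.    0.01  0.08] yaw now -15.5 F [ 0.12  1.39 -6.29] t= 17.0 [435.  297.5 156.3]
12.985960550218158
```

View pics/c8.png

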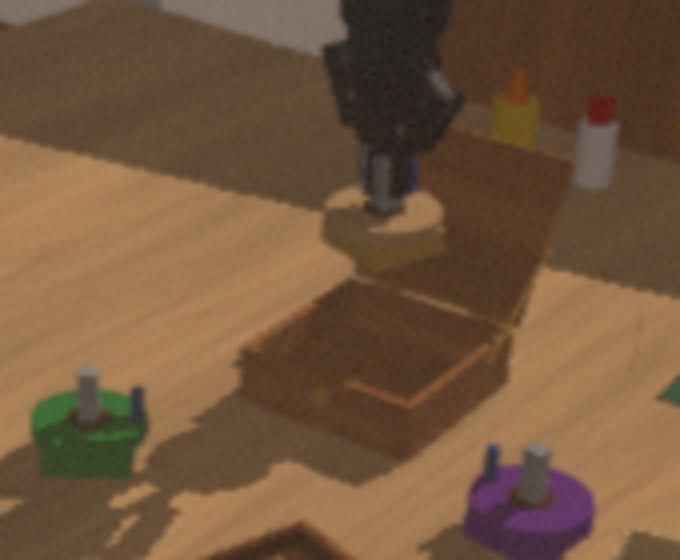

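The view shows the turntable held upright over the chest at crop (380,225), peg still on the lid side. Now I lower it.

drive_tool(series=[{"tx": 0.15, "ty": 0.1, "tz": 0.4, "wx": 0, "wy": 0, "wz": 0, "hand": -1}, {"tx": 0.15, "ty": 0.1, "tz": 1.0, "wx": 0, "wy": 0, "wz": 0, "hand": -1}, {"tx": 0.15, "ty": 0.1, "tz": 1.7, "wx": 0, "wy": 0, "wz": 0, "hand": -1}, {"tx": 0.15, "ty": 0.1, "tz": 2.4, "wx": 0, "wy": 0, "wz": 0, "hand": -1}, {"tx": 0.15, "ty": 0.1, "tz": 3.0, "wx": 0, "wy": 0, "wz": 0, "hand": -1}, {"tx": 0.15, "ty": 0.1, "tz": 3.4, "wx": 0, "wy": 0, "wz": 0, "hand": -1}, {"tx": 0.15, "ty": 0.1, "tz": 3.7, "wx": 0, "wy": 0, "wz": 0, "hand": -1}, {"tx": 0.15, "ty": 0.1, "tz": 3.9, "wx": 0, "wy": 0, "wz": 0, "hand": -1}, {"tx": 0.15, "ty": 0.1, "tz": 4.0, "wx": 0, "wy": 0, "wz": 0, "hand": -1}, {"tx": 0.15, "ty": 0.1, "tz": 4.0, "wx": 0, "wy": 0, "wz": 0, "hand": -1}])

```text
time: 17.83
eef_pos: [440.1, 291.1, 56.5]
eef_rot: [0.991, -0.136, -0.0, 0.0]
ft_force: [-0.0, 1.4, -6.6]
grip_width: 13.0
```

drive_tool(series=[{"tx": 0, "ty": 0, "tz": 0.08, "wx": 0, "wy": 0, "wz": 0, "hand": -1}, {"tx": 0, "ty": 0, "tz": 0.16, "wx": 0, "wy": 0, "wz": 0, "hand": -1}, {"tx": 0, "ty": 0, "tz": 0.24, "wx": 0, "wy": 0, "wz": 0, "hand": -1}, {"tx": 0, "ty": 0, "tz": 0.24, "wx": 0, "wy": 0, "wz": 0, "hand": -1}])

```text
time: 18.17
eef_pos: [439.9, 291.4, 50.7]
eef_rot: [0.991, -0.136, 0.0, -0.0]
ft_force: [0.8, 0.0, -7.3]
grip_width: 12.9
```

drive_tool(series=[{"tx": 0, "ty": 0, "tz": 0.05, "wx": 0, "wy": 0, "wz": 0, "hand": -1}, {"tx": 0, "ty": 0, "tz": 0.1, "wx": 0, "wy": 0, "wz": 0, "hand": -1}, {"tx": 0, "ty": 0, "tz": 0.1, "wx": 0, "wy": 0, "wz": 0, "hand": -1}])

```text
time: 18.42
eef_pos: [439.8, 291.3, 48.0]
eef_rot: [0.991, -0.136, -0.0, 0.0]
ft_force: [0.2, -0.2, -6.7]
grip_width: 13.0
```

drive_tool(series=[{"tx": 0, "ty": 0, "tz": 0.03, "wx": 0, "wy": 0, "wz": 0, "hand": -1}, {"tx": 0, "ty": 0, "tz": 0.06, "wx": 0, "wy": 0, "wz": 0, "hand": -1}, {"tx": 0, "ty": 0, "tz": 0.06, "wx": 0, "wy": 0, "wz": 0, "hand": -1}])

```text
time: 18.67
eef_pos: [440.0, 291.4, 47.2]
eef_rot: [0.991, -0.136, 0.0, -0.0]
ft_force: [-2.8, -1.3, 1.0]
grip_width: 12.9
```

Floor contact (the weight is off the tool). Release gently and rise.

drive_tool(series=[{"tx": 0, "ty": 0, "tz": 0, "wx": 0, "wy": 0, "wz": 0, "hand": -0.55}, {"tx": 0, "ty": 0, "tz": 0, "wx": 0, "wy": 0, "wz": 0, "hand": -0.3}, {"tx": 0, "ty": 0, "tz": 0, "wx": 0, "wy": 0, "wz": 0, "hand": -0.2}, {"tx": 0, "ty": 0, "tz": 0, "wx": 0, "wy": 0, "wz": 0, "hand": -0.2}, {"tx": 0, "ty": 0, "tz": -0.3, "wx": 0, "wy": 0, "wz": 0, "hand": -0.2}, {"tx": 0, "ty": 0, "tz": -1.0, "wx": 0, "wy": 0, "wz": 0, "hand": -0.2}, {"tx": 0, "ty": 0, "tz": -2.0, "wx": 0, "wy": 0, "wz": 0, "hand": -0.2}, {"tx": 0, "ty": 0, "tz": -3.2, "wx": 0, "wy": 0, "wz": 0, "hand": -0.2}, {"tx": 0, "ty": 0, "tz": -4.0, "wx": 0, "wy": 0, "wz": 0, "hand": -0.2}, {"tx": 0, "ty": 0, "tz": -4.0, "wx": 0, "wy": 0, "wz": 0, "hand": -0.2}])

```text
time: 19.5
eef_pos: [442.3, 292.8, 151.3]
eef_rot: [0.991, -0.136, 0.003, -0.003]
ft_force: [1.3, -0.1, -0.1]
grip_width: 34.2
```

Run:
```python
from h import *
togo(510,-101,145,74);togo(510,-101,145,-106);print(read_state()['grip_width'])
```

```text
t [ 6.86 14.44  0.21] w [ -0.    -0.08 -14.94] yaw now -15.7 F [ 1.26 -0.06 -0.07] t= 19.5 [442.3 292.8 151.3]
t [ 6.86 14.44  0.21] w [-0.08  0.   15.06] yaw now -15.7 F [ 1.26 -0.06 -0.07] t= 19.5 [442.3 292.8 151.3]
34.17563561136283
```

drive_tool(series=[{"tx": 0.6, "ty": 1.2, "tz": 0, "wx": 0, "wy": 0, "wz": -1.1, "hand": 0.2}, {"tx": 1.3, "ty": 2.7, "tz": 0, "wx": 0, "wy": 0, "wz": -2.2, "hand": 0.2}, {"tx": 2.0, "ty": 4.2, "tz": 0, "wx": 0, "wy": 0, "wz": -3.3, "hand": 0.2}, {"tx": 2.7, "ty": 5.7, "tz": 0, "wx": 0, "wy": 0, "wz": -4.4, "hand": 0.2}, {"tx": 3.4, "ty": 7.2, "tz": 0, "wx": 0, "wy": 0, "wz": -5.5, "hand": 0.2}, {"tx": 4.1, "ty": 8.7, "tz": 0, "wx": 0, "wy": 0, "wz": -6.6, "hand": 0.2}, {"tx": 4.8, "ty": 10.2, "tz": 0, "wx": 0, "wy": 0, "wz": -7.7, "hand": 0.2}, {"tx": 5.5, "ty": 11.7, "tz": 0, "wx": 0, "wy": 0, "wz": -8.8, "hand": 0.2}, {"tx": 6.2, "ty": 13.1, "tz": 0, "wx": 0, "wy": 0, "wz": -9.9, "hand": 0.2}, {"tx": 6.86, "ty": 14.4, "tz": 0.2, "wx": 0, "wy": 0, "wz": -11, "hand": 0.2}])

```text
time: 20.33
eef_pos: [502.1, -71.5, 144.2]
eef_rot: [0.914, 0.405, 0.0, 0.0]
ft_force: [1.1, 0.6, 0.1]
grip_width: 51.4
```

drive_tool(series=[{"tx": 0, "ty": 0, "tz": 0, "wx": 0, "wy": 0, "wz": -1.1, "hand": 0.2}, {"tx": 0, "ty": 0, "tz": 0, "wx": 0, "wy": 0, "wz": -2.2, "hand": 0.2}, {"tx": 0, "ty": 0, "tz": 0, "wx": 0, "wy": 0, "wz": -3.3, "hand": 0.2}, {"tx": 0, "ty": 0, "tz": 0, "wx": 0, "wy": 0, "wz": -3.95, "hand": 0.2}, {"tx": 0, "ty": 0, "tz": 0, "wx": 0, "wy": 0, "wz": -3.95, "hand": 0.2}, {"tx": 0, "ty": 0, "tz": 0, "wx": 0, "wy": 0, "wz": -3.95, "hand": 0.2}])

```text
time: 20.83
eef_pos: [501.9, -69.6, 143.8]
eef_rot: [0.814, 0.581, -0.0, -0.0]
ft_force: [-0.2, 1.0, 0.3]
grip_width: 51.3
```

Run:
```python
from h import *
togo(510,-101,44,74);print(read_state()['grip_width'])
im=read_camera('scene')
a=cv2.resize(im[90:190,290:400,::-1],None,fx=4,fy=4,interpolation=cv2.INTER_CUBIC)
im=read_camera('top');cv2.imwrite('pics/top_now.png',im[:,:,::-1])
b=cv2.resize(im[210:310,160:240,::-1],None,fx=4,fy=4,interpolation=cv2.INTER_CUBIC)
cv2.imwrite('pics/c9.png',np.hstack([a,b]))
```

```text
t [-1.08  0.72  3.99] w [-0.   0.  -0.5] yaw now 71.0 F [-0.19  1.03  0.34] t= 20.8333 [501.9 -69.6 143.8]
51.254478762184576
```

View pics/c9.png

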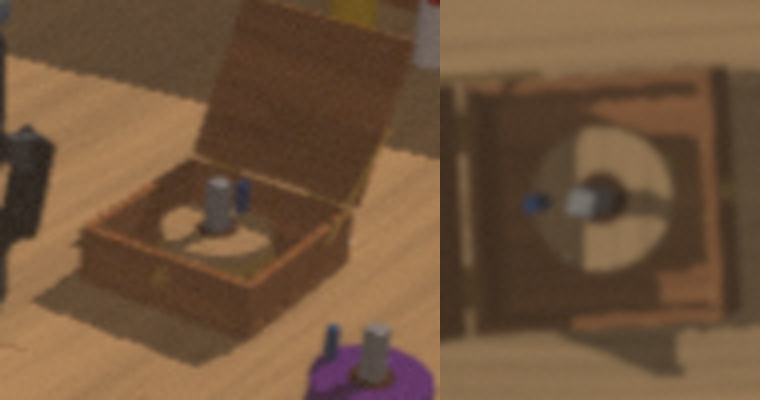

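The free turntable stands flat in the middle of the chest: top crop post at (590,200), peg at (535,204) on the +y side. Now the binding one.

drive_tool(series=[{"tx": -0.6, "ty": 0.4, "tz": 0.3, "wx": 0, "wy": 0, "wz": -0.5, "hand": 0.2}, {"tx": -1.08, "ty": 0.72, "tz": 0.6, "wx": 0, "wy": 0, "wz": -0.5, "hand": 0.2}, {"tx": -1.08, "ty": 0.72, "tz": 1.2, "wx": 0, "wy": 0, "wz": -0.5, "hand": 0.2}, {"tx": -1.08, "ty": 0.72, "tz": 1.6, "wx": 0, "wy": 0, "wz": -0.5, "hand": 0.2}, {"tx": -1.08, "ty": 0.72, "tz": 1.6, "wx": 0, "wy": 0, "wz": -0.5, "hand": 0.2}])

```text
time: 21.35
eef_pos: [508.8, -101.0, 101.8]
eef_rot: [0.798, 0.602, -0.001, -0.002]
ft_force: [-1.3, -0.5, -0.7]
grip_width: 51.2
```

```bash
python3 -c "
from h import *
togo(510,-101,44,74)"
```

```text
t [0.01 0.05 2.31] w [-0.04  0.    0.  ] yaw now 74.0 F [-1.29 -0.47 -0.66] t= 21.35 [ 508.8 -101.   101.8]
```

drive_tool(series=[{"tx": 0, "ty": 0.05, "tz": 0.8, "wx": 0, "wy": 0, "wz": 0, "hand": 0.2}, {"tx": 0, "ty": 0.05, "tz": 1.5, "wx": 0, "wy": 0, "wz": 0, "hand": 0.2}, {"tx": 0, "ty": 0.05, "tz": 2.0, "wx": 0, "wy": 0, "wz": 0, "hand": 0.2}, {"tx": 0, "ty": 0.05, "tz": 2.2, "wx": 0, "wy": 0, "wz": 0, "hand": 0.2}, {"tx": 0, "ty": 0.05, "tz": 2.3, "wx": 0, "wy": 0, "wz": 0, "hand": 0.2}, {"tx": 0, "ty": 0.05, "tz": 2.3, "wx": 0, "wy": 0, "wz": 0, "hand": 0.2}])

```text
time: 21.85
eef_pos: [511.6, -101.2, 46.4]
eef_rot: [0.798, 0.603, -0.0, -0.0]
ft_force: [-0.6, 0.1, -0.4]
grip_width: 51.3
```

drive_tool(series=[{"tx": 0, "ty": 0, "tz": 0, "wx": 0, "wy": 0, "wz": 0, "hand": -0.3}, {"tx": 0, "ty": 0, "tz": 0, "wx": 0, "wy": 0, "wz": 0, "hand": -0.5}, {"tx": 0, "ty": 0, "tz": 0, "wx": 0, "wy": 0, "wz": 0, "hand": -0.6}, {"tx": 0, "ty": 0, "tz": 0, "wx": 0, "wy": 0, "wz": 0, "hand": -1}, {"tx": 0, "ty": 0, "tz": 0, "wx": 0, "wy": 0, "wz": 0, "hand": -1}, {"tx": 0, "ty": 0, "tz": 0, "wx": 0, "wy": 0, "wz": 0, "hand": -1}, {"tx": 0, "ty": 0, "tz": 0, "wx": 0, "wy": 0, "wz": 0, "hand": -1}], grip_force=60)

```text
time: 22.43
eef_pos: [512.3, -101.2, 47.2]
eef_rot: [0.798, 0.603, 0.0, 0.0]
ft_force: [-0.1, 3.1, 6.4]
grip_width: 12.8
```

drive_tool(series=[{"tx": 0, "ty": 0, "tz": -0.2, "wx": 0, "wy": 0, "wz": 0, "hand": -1}, {"tx": 0, "ty": 0, "tz": -0.4, "wx": 0, "wy": 0, "wz": 0, "hand": -1}, {"tx": 0, "ty": 0, "tz": -0.7, "wx": 0, "wy": 0, "wz": 0, "hand": -1}, {"tx": 0, "ty": 0, "tz": -1.1, "wx": 0, "wy": 0, "wz": 0, "hand": -1}, {"tx": 0, "ty": 0, "tz": -1.6, "wx": 0, "wy": 0, "wz": 0, "hand": -1}, {"tx": 0, "ty": 0, "tz": -2.3, "wx": 0, "wy": 0, "wz": 0, "hand": -1}, {"tx": 0, "ty": 0, "tz": -3.0, "wx": 0, "wy": 0, "wz": 0, "hand": -1}, {"tx": 0, "ty": 0, "tz": -3.3, "wx": 0, "wy": 0, "wz": 0, "hand": -1}, {"tx": 0, "ty": 0, "tz": -3.4, "wx": 0, "wy": 0, "wz": 0, "hand": -1}])

```text
time: 23.18
eef_pos: [512.3, -101.6, 133.3]
eef_rot: [0.798, 0.603, 0.001, 0.001]
ft_force: [0.3, -1.5, -6.8]
grip_width: 12.7
```

```bash
python3 -c "
from h import *
togo(467,-316.5,125,74)"
```

```text
t [-8.76  0.6   0.33] w [ 0.03 -0.    0.03] yaw now 74.2 F [ 0.28 -1.45 -6.85] t= 23.1833 [ 512.3 -101.6  133.3]
```

drive_tool(series=[{"tx": -0.4, "ty": 0, "tz": 0, "wx": 0, "wy": 0, "wz": 0, "hand": -1}, {"tx": -1.3, "ty": 0.1, "tz": 0, "wx": 0, "wy": 0, "wz": 0, "hand": -1}, {"tx": -2.4, "ty": 0.2, "tz": 0, "wx": 0, "wy": 0, "wz": 0, "hand": -1}, {"tx": -3.6, "ty": 0.3, "tz": 0, "wx": 0, "wy": 0, "wz": 0, "hand": -1}, {"tx": -4.8, "ty": 0.4, "tz": 0, "wx": 0, "wy": 0, "wz": 0, "hand": -1}, {"tx": -6.0, "ty": 0.5, "tz": 0, "wx": 0, "wy": 0, "wz": 0, "hand": -1}, {"tx": -7.2, "ty": 0.6, "tz": 0, "wx": 0, "wy": 0, "wz": 0, "hand": -1}, {"tx": -8.2, "ty": 0.6, "tz": 0, "wx": 0, "wy": 0, "wz": 0, "hand": -1}, {"tx": -8.75, "ty": 0.6, "tz": 0.3, "wx": 0, "wy": 0, "wz": 0, "hand": -1}, {"tx": -8.75, "ty": 0.6, "tz": 0.3, "wx": 0, "wy": 0, "wz": 0, "hand": -1}])

```text
time: 24.02
eef_pos: [464.3, -318.1, 122.0]
eef_rot: [0.799, 0.602, -0.001, -0.001]
ft_force: [0.6, 0.0, -6.8]
grip_width: 12.6
```

```bash
python3 -c "
from h import *
togo(467,-316.5,50,74)"
```

```text
t [0.09 0.09 2.88] w [-0.02 -0.   -0.  ] yaw now 74.0 F [ 0.58  0.05 -6.82] t= 24.0167 [ 464.3 -318.1  122. ]
```

drive_tool(series=[{"tx": 0.1, "ty": 0.1, "tz": 0.4, "wx": 0, "wy": 0, "wz": 0, "hand": -1}, {"tx": 0.1, "ty": 0.1, "tz": 1.0, "wx": 0, "wy": 0, "wz": 0, "hand": -1}, {"tx": 0.1, "ty": 0.1, "tz": 1.7, "wx": 0, "wy": 0, "wz": 0, "hand": -1}, {"tx": 0.1, "ty": 0.1, "tz": 2.2, "wx": 0, "wy": 0, "wz": 0, "hand": -1}, {"tx": 0.1, "ty": 0.1, "tz": 2.6, "wx": 0, "wy": 0, "wz": 0, "hand": -1}, {"tx": 0.1, "ty": 0.1, "tz": 2.8, "wx": 0, "wy": 0, "wz": 0, "hand": -1}, {"tx": 0.1, "ty": 0.1, "tz": 2.85, "wx": 0, "wy": 0, "wz": 0, "hand": -1}, {"tx": 0.1, "ty": 0.1, "tz": 2.85, "wx": 0, "wy": 0, "wz": 0, "hand": -1}])

```text
time: 24.68
eef_pos: [469.5, -313.8, 52.5]
eef_rot: [0.798, 0.603, -0.0, -0.0]
ft_force: [-0.2, -0.3, -5.6]
grip_width: 13.2
```

drive_tool(series=[{"tx": 0, "ty": 0, "tz": 0.05, "wx": 0, "wy": 0, "wz": 0, "hand": -1}, {"tx": 0, "ty": 0, "tz": 0.1, "wx": 0, "wy": 0, "wz": 0, "hand": -1}, {"tx": 0, "ty": 0, "tz": 0.1, "wx": 0, "wy": 0, "wz": 0, "hand": -1}])

```text
time: 24.93
eef_pos: [469.7, -314.4, 50.7]
eef_rot: [0.798, 0.603, 0.0, 0.0]
ft_force: [0.2, 0.4, -6.8]
grip_width: 12.6
```

drive_tool(series=[{"tx": 0, "ty": 0, "tz": 0.06, "wx": 0, "wy": 0, "wz": 0, "hand": -1}, {"tx": 0, "ty": 0, "tz": 0.12, "wx": 0, "wy": 0, "wz": 0, "hand": -1}, {"tx": 0, "ty": 0, "tz": 0.16, "wx": 0, "wy": 0, "wz": 0, "hand": -1}, {"tx": 0, "ty": 0, "tz": 0.16, "wx": 0, "wy": 0, "wz": 0, "hand": -1}])

```text
time: 25.27
eef_pos: [469.3, -314.1, 46.1]
eef_rot: [0.798, 0.603, -0.0, -0.0]
ft_force: [0.4, 0.6, -5.7]
grip_width: 12.6
```

drive_tool(series=[{"tx": 0, "ty": 0, "tz": 0.03, "wx": 0, "wy": 0, "wz": 0, "hand": -1}, {"tx": 0, "ty": 0, "tz": 0.06, "wx": 0, "wy": 0, "wz": 0, "hand": -1}, {"tx": 0, "ty": 0, "tz": 0.06, "wx": 0, "wy": 0, "wz": 0, "hand": -1}])

```text
time: 25.52
eef_pos: [469.4, -314.1, 45.2]
eef_rot: [0.798, 0.603, 0.0, -0.0]
ft_force: [-1.6, 3.0, 0.7]
grip_width: 12.9
```

drive_tool(series=[{"tx": 0, "ty": 0, "tz": 0, "wx": 0, "wy": 0, "wz": 0, "hand": -0.55}, {"tx": 0, "ty": 0, "tz": 0, "wx": 0, "wy": 0, "wz": 0, "hand": -0.3}, {"tx": 0, "ty": 0, "tz": 0, "wx": 0, "wy": 0, "wz": 0, "hand": -0.2}, {"tx": 0, "ty": 0, "tz": 0, "wx": 0, "wy": 0, "wz": 0, "hand": -0.2}, {"tx": 0, "ty": 0, "tz": -0.3, "wx": 0, "wy": 0, "wz": 0, "hand": -0.2}, {"tx": 0, "ty": 0, "tz": -1.0, "wx": 0, "wy": 0, "wz": 0, "hand": -0.2}, {"tx": 0, "ty": 0, "tz": -2.0, "wx": 0, "wy": 0, "wz": 0, "hand": -0.2}, {"tx": 0, "ty": 0, "tz": -3.2, "wx": 0, "wy": 0, "wz": 0, "hand": -0.2}, {"tx": 0, "ty": 0, "tz": -4.4, "wx": 0, "wy": 0, "wz": 0, "hand": -0.2}, {"tx": 0, "ty": 0, "tz": -5.0, "wx": 0, "wy": 0, "wz": 0, "hand": -0.2}])

```text
time: 26.35
eef_pos: [470.8, -315.1, 173.9]
eef_rot: [0.798, 0.603, 0.001, 0.002]
ft_force: [0.8, -0.5, -0.2]
grip_width: 34.0
```

drive_tool(series=[{"tx": 1, "ty": 2, "tz": -0.5, "wx": 0, "wy": 0, "wz": 0, "hand": -0.2}, {"tx": 2, "ty": 4, "tz": -0.5, "wx": 0, "wy": 0, "wz": 0, "hand": -0.2}, {"tx": 2, "ty": -1.3, "tz": -0.5, "wx": 0, "wy": 0, "wz": 0, "hand": -0.2}, {"tx": 4, "ty": -1.3, "tz": -0.5, "wx": 0, "wy": 0, "wz": 0, "hand": -0.2}, {"tx": 6, "ty": -1.3, "tz": -0.5, "wx": 0, "wy": 0, "wz": 0, "hand": -0.2}, {"tx": 6, "ty": -1.3, "tz": -0.5, "wx": 0, "wy": 0, "wz": 0, "hand": -0.2}, {"tx": 6, "ty": -1.3, "tz": -0.5, "wx": 0, "wy": 0, "wz": 0, "hand": -0.2}])

```text
time: 26.93
eef_pos: [476.8, -156.0, 182.3]
eef_rot: [0.797, 0.604, -0.0, -0.002]
ft_force: [0.4, 0.1, 0.6]
grip_width: 34.3
```

Run:
```python
from h import *
im=read_camera('top');cv2.imwrite('pics/topend.png',im[:,:,::-1])
s=read_camera('scene')
a=cv2.resize(s[190:360,120:380,::-1],None,fx=3,fy=3)
b=cv2.resize(im[80:320,160:500,::-1],None,fx=2,fy=2)
cv2.imwrite('pics/end.png',b);cv2.imwrite('pics/ends.png',a)
togo(0,0,0,0)
```

```text
t [  0.97 -20.18   7.3 ] w [ 1.000e-02 -0.000e+00  1.239e+01] yaw now 74.3 F [ 0.86 -0.38  0.6 ] t= 27.0333 [ 479.1 -159.6  183. ]
```

View pics/end.png

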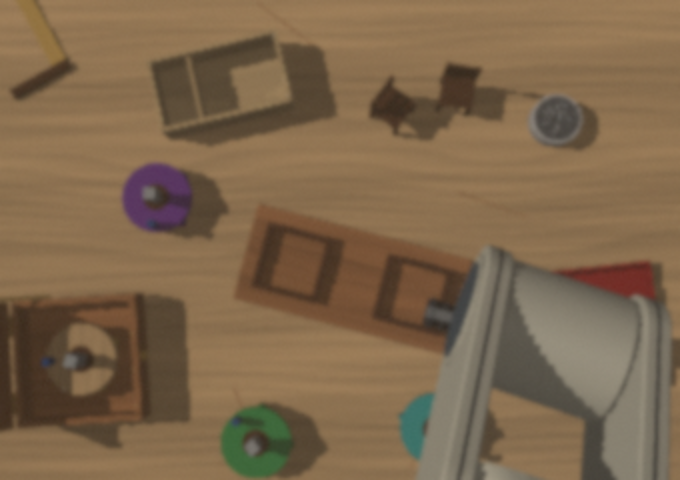

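View pics/ends.png

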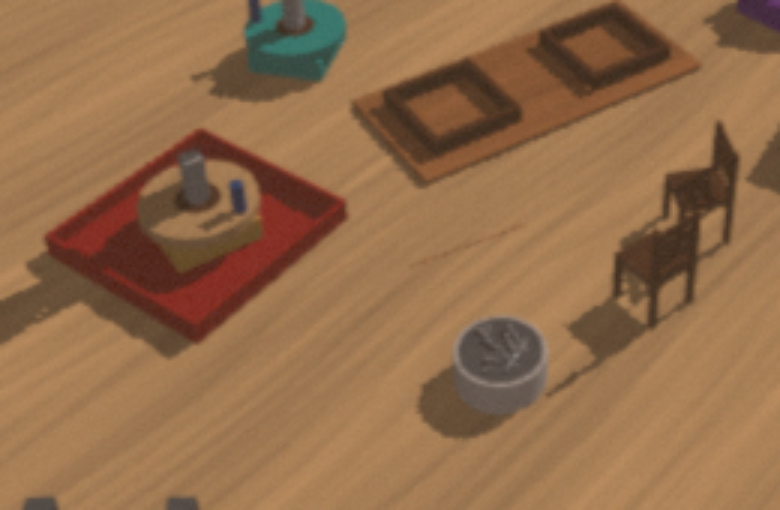

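The free turntable stands in the chest and the binding one upright in the tray (post top at scene crop (192,157)). The bystanders are in place. One number check, then hand in.

Run:
```python
from h import *
print('tray post',ray('scene',120+192/3,190+158/3,73).round(0))
T=[ray('scene',120+u/3,190+v/3,18) for u,v in((200,130),(347,208),(197,340),(47,240))];print('tray',np.mean(T,0).round(0))
p=ray('top',160+75/2,80+360/2,77);q=ray('top',160+48/2,80+361/2,63);d=q-p
print('chest post',p.round(0),'peg ang',np.degrees(np.arctan2(d[1],d[0])),'minus foot yaw -16')
finish_job()
```

```text
tray post [ 473. -315.   73.]
tray [ 477. -321.   18.]
chest post [440. 286.  77.] peg ang 92.80814778033589 minus foot yaw -16
the job is handed in; nothing more can be done
```

I finished the job and handed it in at about 27 s. No verdict came back.

- **Pushing:** I pushed both wheels by their pegs while they sat in the board. The right one moved about 11 mm with a steady drag of about 3–4 N, so it is the binding one and I left it there. The left one showed no drag above sensor noise (about 1 N), so it is the free one. I turned it on to about 1.8–1.9 rad from the far side.
- **Placing:** I took each turntable by its post, lowered it until its weight came off the tool, and released it.
    - **Free one, in the chest:** it stands about 2 mm (x) and 9 mm (y) from the middle, with its peg still turned.
    - **Binding one, in the tray:** it stands about 4–6 mm from the middle.

In the last pictures both stand flat and upright, and the wardrobe, chairs and tin look unmoved by eye; I did not measure them.

- **Tray position:** the two cameras disagreed on the tray's centre by about 10 mm, which is still well inside the 34 mm allowed.
- **Failed check:** an automatic blue-colour mask could not find the right peg after its push, so that 11 mm comes from positions I read off the pictures. It agrees roughly with the finger's path, which gave 12–13 mm.

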